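Square the guide plate and load the fuse test stand

ROBOT

A 6-joint arm with a two-finger parallel gripper is mounted at the origin on a cart in front of the work surface, level with it; the furniture and walls round the work are solid. World frame = base frame: x ahead of the robot, y to its left, z up, the work surface at z = 0. Lengths are in m, angles in rad, forces in N, time in s.
With the tool pointing down it reaches from about 0.375 to 0.975 m from the base axis. Payload 3.8 kg.
Tool frame: the origin (TCP) lies at the very end of the fingers, on their centre line; the grasp point (between the pads) lies 19 mm behind it; z points along the fingers, y is the line along which they close (so a half turn about z gives the same grasp; the last joint's range is limited). The gripper opens to 85 mm and grips with 20 to 120 N. Pads are 22 mm wide; open, the fingers measure 114 mm over their backs; the gripper's body (76 mm by 85 mm) begins 54 mm behind the grasp point. The pads swing forward as they close: fully open they stand 13 mm farther back than shut.
Start: joints at [1.251, 0.264, 1.604, -0, 1.274, -0.037], TCP at [0.188, 0.648, 0.231] pointing down, gripper open.
Joint ranges: [-2.63, 2.63], [-0.94, 2.18], [0.31, 2.57], [-1.31, 4.45], [0, 2.66], [-2.55, 2.55]. Speed limits (rad/s): [2.57, 2.57, 3.14, 3.14, 3.14, 3.14].

INTERFACE

Orientations are given as a rotation vector (axis times angle).
In Python, from workcell import read_state, read_camera, calibration, finish_job gives the robot as it stands.
- The arm moves only by the tool step_arm, never from a script. Its argument "commands" is a list of rows, each an object of numbers: "fingers": the gripper's target within -1 to 1 (shut at 1, half-way at 0, fully open at -1); "dx", "dy", "dz": the shift along the tool's x, y, z in m; "roll": the turn about the tool's z in degrees. In form: [{"fingers": .., "dx": .., "dy": .., "dz": .., "roll": ..}, ...]. A call has 1 to 8 rows; each row is the pose to reach, as a shift and turn from the pose commanded when the call began, along the tool's axes at that moment; what a row does not reach only later rows make up. A row lasts 1/8 s, in which the tool goes at most 62.5 mm and 10.7 degrees, less where a joint would pass 70% of its speed; a pose out of reach is approached as far as the arm can. A call with a gripper value outside its range is refused whole. The fingers move at their own pace and stop on an object; "squeeze" is the grip in N (left out, the last holds). Time passes only in rows, so rows that repeat a pose let the fingers close. It gives the time, the measured TCP pose, the force, the opening and the grip force at its end, in the units of the state.
- read_state(): the state, without advancing time (a new reading comes with each control period).
- read_camera(name): name is "scene" or "top" or "wrist"; returns (picture, depth): 384x512x3 uint8, blue, green, red; 384x512 float32, m along the optical axis (not along the pixel's ray), 0 where there is no reading.
- calibration(name): a dict with "intrinsics" (3x3 intrinsics, pixels), "world_to_cam" (4x4, takes a point from world to camera coordinates). Camera axes: x right, y up, looking along -z (the intrinsics and any distortion apply to the point x, -y, -z); pixel columns grow to the right and rows downward; lengths in m; the calibration is good to about 2 mm. A picture is of the moment at which its call begins: read the wrist's pose just before it. calibration takes no time and is no camera call; for the wrist camera it gives the pose at the moment of the call.
- finish_job(): hands the job in; it is judged then, once.
The state is a dict: "time": time; "q": joint angles; "joint_vel": joint speeds; "joint_torque": joint torques, N m; "tool_pos": TCP position; "tcp_rot": TCP orientation; "wrist_force": force on the tool from outside, world axes, zero at the start; "torque": the same for the moment, N m; "width": opening from 0.0 (shut) to 1.0 (fully open); "grip_force": force on a finger pad.
Only numpy, scipy, OpenCV 4.12 (cv2) and the standard library are available. Lean on these libraries where they do the work, as an engineer would, in place of code of your own. Each camera call takes 0.05 s, during which the arm holds its last target. There are 200 camera calls.

TASK

Isolate the fuse test stand by swinging the knife switch's handle up until it stands upright. The brown guide plate lies askew on the stand: push its near right corner round, away from you, with its near left corner bearing on the steel peg there, until it is square, then slide it left, home against all four pegs, with its holes over the wells; then drop every fuse that stands on the bench end-down through the plate, one to a well, and finally swing the knife switch fully shut again. Never touch the stand or plate while the switch is shut, and leave the red pilot lamp and the two rolls of tape where they are.

Things in the scene. Friction and masses are not known exactly. Their poses are not given: they have to be found in the camera images.
- test_stand: Fixed fuse test stand: black block 136 (x) x 184 (y) x 50 mm high with four square wells 38 mm wide, four upright steel pegs on its flat top, and an aluminium foot 144 x 192 x 6 mm. Origin at the centre of its underside on the bench; x points away from the robot, y left. A low ledge on its right side (to y = -119 mm) bears a red and a black binding post, 41 mm high.
- pivot_peg (a point): Top centre of the steel peg (12 mm diameter, rising 20 mm above the stand's top) that the plate's near edge bears on, close to its near left corner, while it is turned; at (-56.6, 63) mm in the stand's frame.
- left_peg (a point): Top centre of the like peg for the plate's left edge, at (-22, 81.6) mm in the stand's frame.
- far_mid_peg (a point): Top centre of the like peg for the middle of the plate's far edge, at (56.6, 15) mm.
- far_right_peg (a point): Top centre of the like peg for the right part of the plate's far edge, which stops the turn when the plate is square; at (56.6, -45) mm.
- nest (a point): Point on the stand's top (z = 50 mm above the bench) at the stand's centre, where the underside centre of the squared plate belongs.
- well_1 (a point): Centre of the floor of the near left well, 14 mm above the bench and 36 mm below the stand's top; at (-24, 38) mm in the stand's frame.
- well_2 (a point): The same for the near right well, at (-24, -38) mm.
- well_3 (a point): The same for the far left well, at (24, 38) mm.
- well_4 (a point): The same for the far right well, at (24, -38) mm.
- guide_plate: Loose brown laminate plate 100 (x) x 150 (y) x 10 mm, 0.28 to 0.46 kg, lying on the stand's top (2 to 8 N turn or slide it), with four round 33 mm holes at the wells' spacing. Origin at the underside of its near edge, 12 mm from its near left corner: it spans x 0 to 100 and y -138 to 12 mm. It starts turned 0.25 to 0.45 rad clockwise from above relative to the stand.
- plate_centre (a point): Centre of the plate's underside. With the plate square (axes parallel to the stand's) it lies over the nest point; the pegs leave 1.2 mm of play between near and far, and the left edge is 0.6 mm off the left peg at the exact centre.
- push_corner (a point): Underside of the plate's near right corner, the one to push (away from the robot); at the start it sticks out over the stand's near edge.
- fuse_a: Porcelain cartridge fuse with brass end caps, 27 mm in diameter and 80 mm long, 70 g, standing on end on the bench between the knife switch and the stand (absent in some starts). Origin at the centre of its lower end, z along its length. In a well it stands with its top 34 mm above the plate's upper face.
- fuse_b: Porcelain cartridge fuse with brass end caps, 24 mm in diameter and 75 mm long, 70 g, standing on end on the bench between the knife switch and the stand (absent in some starts). Origin at the centre of its lower end, z along its length. In a well it stands with its top 29 mm above the plate's upper face.
- fuse_c: Porcelain cartridge fuse with brass end caps, 27 mm in diameter and 80 mm long, 70 g, standing on end on the bench between the knife switch and the stand (absent in some starts). Origin at the centre of its lower end, z along its length. In a well it stands with its top 34 mm above the plate's upper face.
- fuse_d: Porcelain cartridge fuse with brass end caps, 24 mm in diameter and 75 mm long, 70 g, standing on end on the bench between the knife switch and the stand (absent in some starts). Origin at the centre of its lower end, z along its length. In a well it stands with its top 29 mm above the plate's upper face.
- knife_switch: Two-pole open knife switch on a dark base 165 x 88 x 16 mm (x from -56 to 109 mm) fixed to the left of the bench. Origin at bench height; its x runs from the handle end towards the hinge end.
- knife_switch_lever (a joint): Angle of the switch's lever, rad: 0 shut (lever lying level on the base), growing as the handle is lifted, 1.66 at its stop (just past upright). It stays where it is left (friction about 0.14 Nm).
- switch_handle (a point): Point in the middle of the lever's dark handle. It is a pear shape 55 mm long on the lever, 10 mm thick at the blades and 19 near its round end, 40 mm above the bench when shut and overhanging the base. Pinch it from above across the switch's y and carry it along its arc (159 mm radius about the hinge); regrasp if it slips. A 58 mm cross-bar lies 27 mm hingewards.
- switch_hinge (a point): Point on the lever's hinge axis (parallel to the switch's y), 34 mm above the bench, 76 mm along the switch's x.
- tape_grey: Bystander: roll of grey tape, 62 mm across, 19 mm high, lying at the right in front of the open steel fuse tin. Leave alone.
- pilot_red: Bystander: pilot lamp standing on its red lens, 31 mm across, 57 mm high, left of the knife switch. Leave alone.
- tape_black: Bystander: roll of black tape, 70 mm across, 19 mm high, lying behind the knife switch. Leave alone.
There are look-alikes about, which are no part of the job. Leave any purple look-alike of the fuse_b alone.

How it is judged:
By the outcome, as a careful person would: the job done as asked, in the order asked, and still so for the second after the job is handed in, with the robot touching nothing.
Of fuse_a, fuse_b, fuse_c, fuse_d only 2 to 4 are there at a start; the rules pass over those that are not, and their reading is None.
At some moment in a run one of guide_plate may be knocked a few centimetres aside while the robot is not near it.
It also fails if it takes over 210 s, if anything falls off the work surface, if the arm or the gripper's body presses on something with over 40 N, if the wrist force passes 120 N, or if a joint passes its speed limit or range.

## Working session

There is one attempt and no reset: what is moved stays moved. The work goes in short steps, Python scripts to look and compute and a tool call to move; the robot and the scene stay as the last step left them, time stands still between calls to the robot, and variables do not carry over. Pictures are saved under pics/ and viewed, at most 14 in all, crops included, and the job is handed in when it is done.

Besides the shell and the picture viewer there is one more tool, called after "Call:" as a command line: name --argument value ..., lists and objects as JSON in quotes. step_arm: Moves the arm, as the interface text tells. Its arguments: {"type":"object","properties":{"commands":{"type":"array","items":{"type":"object","properties":{"fingers":{"type":"number"},"dx":{"type":"number"},"dy":{"type":"number"},"dz":{"type":"number"},"roll":{"type":"number"}}}},"squeeze":{"type":"number"}},"required":["commands"]}

```bash
ls; mkdir -p pics; cat > h.py <<'E'
import numpy as np, cv2
from workcell import read_state, read_camera, calibration, finish_job
from scipy.spatial.transform import Rotation as R
def cast(cal,uv,z):
    K=np.array(cal["intrinsics"]);T=np.array(cal["world_to_cam"])
    uv=np.atleast_2d(np.array(uv,float))
    d=np.c_[uv,np.ones(len(uv))]@np.linalg.inv(K).T
    d=d*[1,-1,-1]
    o=-T[:3,:3].T@T[:3,3]; d=d@T[:3,:3]
    return o+d*((z-o[2])/d[:,2])[:,None]
def proj(cal,P):
    K=np.array(cal["intrinsics"]);T=np.array(cal["world_to_cam"])
    p=np.atleast_2d(P)@T[:3,:3].T+T[:3,3]; p=p*[1,-1,-1]
    p=p@K.T; return p[:,:2]/p[:,2:]
def cloud(cal,D):
    K=np.array(cal["intrinsics"]);T=np.array(cal["world_to_cam"])
    v,u=np.indices(D.shape); d=np.stack([u,v,np.ones_like(u)],-1)@np.linalg.inv(K).T
    p=d*D[...,None]*[1,-1,-1]
    return (p-T[:3,3])@T[:3,:3]
E
python3 - <<'E'
from h import *
for n in("scene","top"):
    c=calibration(n);I,D=read_camera(n);cv2.imwrite(f"pics/{n}0.png",I);np.savez(f"{n}0.npz",I=I,D=D,**{k:np.array(v) for k,v in c.items()})
    print(c)
print(read_state())
E
```

```text
pics
{'intrinsics': array([[374.04794931,   0.        , 250.06490052],
       [  0.        , 374.04794931, 188.1542261 ],
       [  0.        ,   0.        ,   1.        ]]), 'world_to_cam': array([[-0.73406103, -0.67885379, -0.01766176,  0.36498081],
       [ 0.40737977, -0.46102023,  0.78835403, -0.24489889],
       [-0.54331955,  0.57150492,  0.61496828, -0.8295953 ],
       [ 0.        ,  0.        ,  0.        ,  1.        ]])}
{'intrinsics': array([[453.60547161,   0.        , 252.15702977],
       [  0.        , 453.60547161, 190.64368368],
       [  0.        ,   0.        ,   1.        ]]), 'world_to_cam': array([[ 4.07070823e-03, -9.99991420e-01, -7.68249800e-04,
         4.62857276e-02],
       [ 9.90280368e-01,  3.92436620e-03,  1.39030185e-01,
        -4.84687586e-01],
       [-1.39025977e-01, -1.32673401e-03,  9.90287846e-01,
        -1.65030334e+00],
       [ 0.00000000e+00,  0.00000000e+00,  0.00000000e+00,
         1.00000000e+00]])}
{'time': 0.1, 'q': array([ 1.25108484e+00,  2.64698802e-01,  1.60525917e+00, -1.00493149e-05,
        1.27368274e+00, -3.69192481e-02]), 'joint_vel': array([-1.09198869e-05, -2.23116945e-03, -3.80018545e-03,  1.11926192e-03,
        1.71808583e-03, -1.41344582e-04]), 'joint_torque': array([-2.61789837e-04, -5.16716623e+01, -3.68580365e+01, -9.77009654e-05,
        6.43188570e-03, -1.76946253e-05]), 'tool_pos': array([0.18815912, 0.64755256, 0.23006063]), 'tcp_rot': array([-0.44267564, -3.10988901,  0.0031684 ]), 'wrist_force': array([ 0.2101035 , -0.53391693, -0.86701248]), 'torque': array([ 0.008398  ,  0.00019255, -0.00627528]), 'grip_force': 0.0, 'width': 0.9968991168362348}
```

View pics/scene0.png

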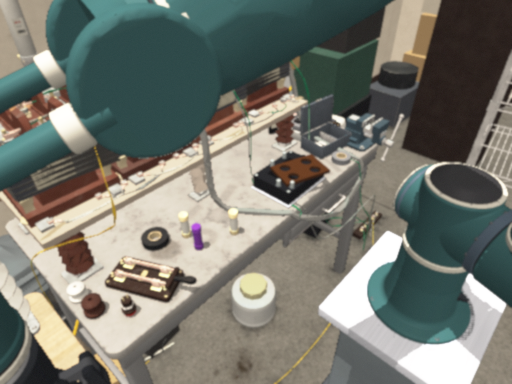

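View pics/top0.png

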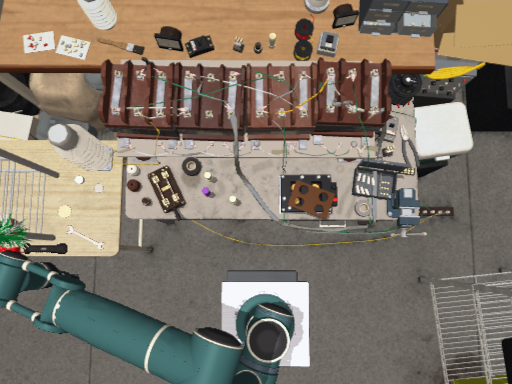

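The scene view shows the switch at (150,280) with its handle at (188,280), pale fuses at (185,222) and (233,220), and a purple look-alike at (197,237). The stand is at (292,175). I'll enlarge one crop of each view to confirm.

```bash
python3 - <<'E'
from h import *
t=np.load("top0.npz");s=np.load("scene0.npz")
a=cv2.resize(t["I"][140:240,120:380],None,fx=3,fy=3,interpolation=cv2.INTER_CUBIC)
b=cv2.resize(s["I"][140:330,50:350],(780,494)[::1],interpolation=cv2.INTER_CUBIC)[60:350]
b=cv2.copyMakeBorder(b,0,0,0,0,0)
cv2.imwrite("pics/c1.png",np.vstack([a,b]))
for n,uv,z in [("fuse1",(209,175),.08),("fuse2",(234,199),.08),("purple",(206,191),.075),("handle",(178,210),.04),("swbase",(166,190),.016),("plate",(312,198),.06)]:
    print(n,cast(t,uv,z).round(3))
E
```

```text
fuse1 [[0.535 0.205 0.08 ]]
fuse2 [[0.447 0.113 0.08 ]]
purple [[0.477 0.215 0.075]]
handle [[0.411 0.321 0.04 ]]
swbase [[0.488 0.372 0.016]]
plate [[ 0.455 -0.17   0.06 ]]
```

View pics/c1.png

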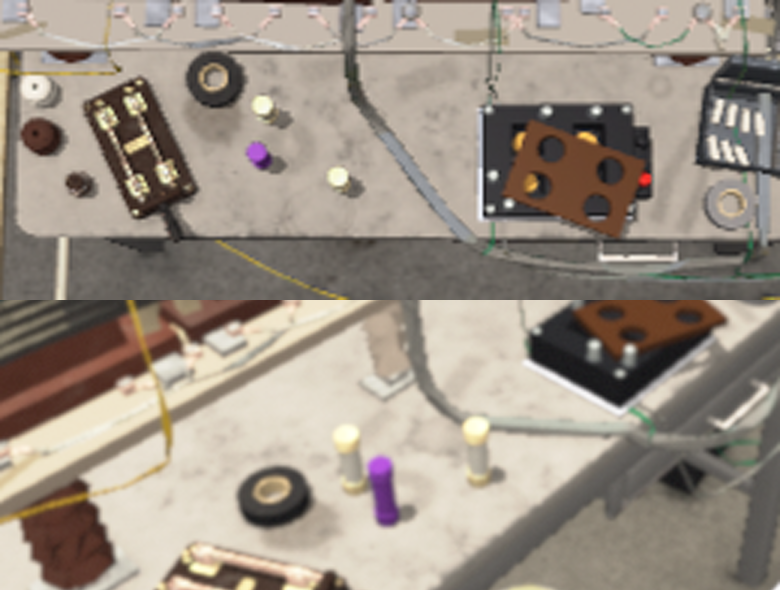

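```bash
cat >> h.py <<'E'
def to(target,yaw=None,s=None):
    """shift in tool axes to bring TCP to world target; yaw = world angle of tool y (finger line), mod pi"""
    s=s or read_state(); M=R.from_rotvec(s["tcp_rot"]).as_matrix()
    d=M.T@(np.array(target)-s["tool_pos"]); out=[round(float(v),4) for v in d]
    if yaw is not None:
        cur=np.arctan2(M[1,1],M[0,1]); e=(yaw-cur+np.pi/2)%np.pi-np.pi/2
        out.append(round(float(-np.degrees(e)),1))   # tool z down: roll sign flips
    return out
E
python3 - <<'E'
from h import *
t=np.load("top0.npz");I=t["I"];P=cloud(t,t["D"])
for uv in [(237,140),(238,165),(252,190),(265,205),(285,222),(165,190),(178,212),(312,198),(290,185),(209,175),(234,199),(300,180)]: print(uv,P[uv[1],uv[0]].round(3))
c=calibration("wrist");T=np.array(c["world_to_cam"]);s=read_state()
print("cam pos",(-T[:3,:3].T@T[:3,3]).round(3),"fwd",(-T[2,:3]).round(3)); print(c["intrinsics"])
M=R.from_rotvec(s["tcp_rot"]).as_matrix();print(M.round(3)); 
print("cam in tool",(M.T@(-T[:3,:3].T@T[:3,3]-s["tool_pos"])).round(3),(M.T@-T[2,:3]).round(3))
# dark base of the switch
z=P[...,2]
m=((I.max(-1)<75)&(z<.06)&(z>-.02)).astype(np.uint8); m[:, :140]=0; m[:,200:]=0; m[:155]=0;m[225:]=0
n,l,st,ce=cv2.connectedComponentsWithStats(m); 
for i in range(1,n):
    if st[i,4]>40:
        v,u=np.nonzero(l==i); W=cast(t,np.c_[u,v],.016)[:,:2].astype(np.float32); print(st[i],cv2.minAreaRect(W*1000))
E
```

```text
(237, 140) [0.604 0.096 0.321]
(238, 165) [0.55  0.096 0.193]
(252, 190) [0.489 0.049 0.018]
(265, 205) [ 0.434 -0.     0.004]
(285, 222) [ 0.372 -0.077 -0.018]
(165, 190) [0.489 0.376 0.013]
(178, 212) [0.403 0.321 0.038]
(312, 198) [ 0.454 -0.17   0.065]
(290, 185) [ 0.505 -0.092  0.045]
(209, 175) [0.535 0.205 0.077]
(234, 199) [0.447 0.113 0.08 ]
(300, 180) [ 0.523 -0.128  0.049]
cam pos [0.112 0.669 0.373] fwd [ 0.292 -0.087 -0.952]
[[290.36694771   0.         259.99292402]
 [  0.         290.36694771 192.88164818]
 [  0.           0.           1.        ]]
[[-0.96   0.279 -0.001]
 [ 0.279  0.96  -0.002]
 [ 0.    -0.002 -1.   ]]
cam in tool [ 0.08  -0.001 -0.143] [-0.305  0.     0.952]
[183 158  17  18 166] ((578.3667602539062, 279.92864990234375), (65.78654479980469, 60.584312438964844), 1.166739821434021)
[149 167  37  54 608] ((471.0287170410156, 360.8147277832031), (210.2539520263672, 84.87722778320312), 26.203155517578125)
```

```bash
python3 - <<'E'
from h import *
print(to((.45,.33,.23),np.radians(116)))
E
```

```text
[-0.34, -0.2319, 0.0005, -42.2]
```

Call:
step_arm --commands '[{"fingers":-1,"dx":-0.043,"dy":-0.029,"dz":0,"roll":-5},{"fingers":-1,"dx":-0.085,"dy":-0.058,"dz":0,"roll":-11},{"fingers":-1,"dx":-0.128,"dy":-0.087,"dz":0,"roll":-17},{"fingers":-1,"dx":-0.17,"dy":-0.116,"dz":0,"roll":-23},{"fingers":-1,"dx":-0.22,"dy":-0.15,"dz":0,"roll":-28},{"fingers":-1,"dx":-0.27,"dy":-0.184,"dz":0,"roll":-34},{"fingers":-1,"dx":-0.31,"dy":-0.211,"dz":0,"roll":-39},{"fingers":-1,"dx":-0.34,"dy":-0.232,"dz":0,"roll":-42.2}]'

```text
time: 1.1
tool_pos: [0.451, 0.3285, 0.2308]
tcp_rot: [0.708, -3.06, 0.001]
wrist_force: [-0.1, 0.4, 0.1]
width: 1.002
grip_force: 0.0
```

```bash
python3 - <<'E'
from h import *
s=read_state();print(s["tool_pos"].round(3),s["q"].round(2))
c=calibration("wrist");I,D=read_camera("wrist");np.savez("w1.npz",I=I,D=D,**{k:np.array(v) for k,v in c.items()})
cv2.imwrite("pics/w1.png",I)
E
```

```text
[0.451 0.328 0.231] [ 0.59  0.04  1.86 -0.    1.24 -1.44]
```

View pics/w1.png

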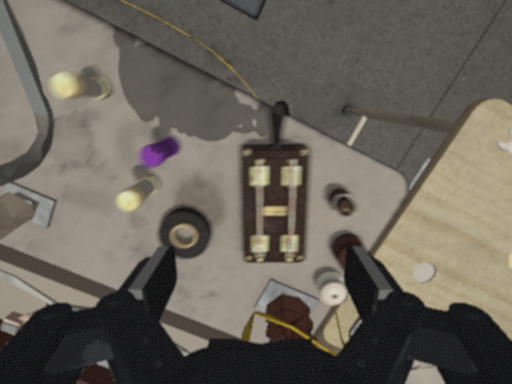

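The wrist view shows the switch base at (275,203) with its handle at (281,110). The pale fuses are at (66,85) and (130,198) (tops), and the purple one at (158,152) is to be left alone.

```bash
python3 - <<'E'
from h import *
t=np.load("w1.npz");I=t["I"];D=t["D"];P=cloud(t,D);z=P[...,2]
hsv=cv2.cvtColor(I,cv2.COLOR_BGR2HSV)
# base corners by dark mask
m=((I.max(-1)<80)).astype(np.uint8);m[:95]=0;m[268:]=0;m[:,:236]=0;m[:,316:]=0
b=m.copy();b[:146]=0
v,u=np.nonzero(cv2.morphologyEx(b,cv2.MORPH_OPEN,np.ones((3,3),np.uint8)));W=cast(t,np.c_[u,v],.016)[:,:2].astype(np.float32)*1000
r=cv2.minAreaRect(W);print("base",r);print(cv2.boxPoints(r).round())
h=m.copy();h[142:]=0
v,u=np.nonzero(h);W=cast(t,np.c_[u,v],.04)*1000;print("handle",W.mean(0).round(1),W[v<105].mean(0).round(1),W[v>133].mean(0).round(1),len(u))
for uv in [(281,106),(281,112),(278,130),(277,150),(275,211),(260,245),(289,245),(260,175),(275,195)]: print(uv,P[uv[1],uv[0]].round(3))
# fuses: pale yellow/white top
for n,(x0,x1,y0,y1) in dict(f1=(45,115,65,105),f2=(112,165,170,215)).items():
    zz=P[y0:y1,x0:x1]; q=zz[zz[...,2]>zz[...,2].max()-.006]; print(n,zz[...,2].max().round(4),np.median(q,0).round(4),len(q),q.min(0).round(4),q.max(0).round(4))
E
```

```text
base ((491.6872253417969, 369.0377197265625), (160.7220916748047, 82.22362518310547), 26.3028564453125)
[[401. 370.]
 [438. 297.]
 [582. 368.]
 [546. 442.]]
handle [387.3 320.1  40. ] [375.2 306.9  40. ] [408.5 327.4  40. ] 769
(281, 106) [0.375 0.317 0.052]
(281, 112) [0.38  0.319 0.053]
(278, 130) [0.399 0.326 0.047]
(277, 150) [0.42  0.335 0.042]
(275, 211) [0.495 0.373 0.017]
(260, 245) [0.549 0.377 0.017]
(289, 245) [0.522 0.405 0.039]
(260, 175) [0.46  0.333 0.019]
(275, 195) [0.476 0.363 0.016]
f1 0.3735 [0.3792 0.2939 0.3735] 10 [0.3792 0.2939 0.3735] [0.3792 0.2939 0.3735]
f2 0.3735 [0.3792 0.2939 0.3735] 11 [0.3792 0.2939 0.3735] [0.3792 0.2939 0.3735]
```

```bash
python3 - <<'E'
from h import *
print(to((.387,.3175,.12),np.radians(116.3)),to((.387,.3175,.022)))
E
```

```text
[0.0631, 0.0222, 0.1107, -0.2] [0.0631, 0.0226, 0.2087]
```

Call:
step_arm --commands '[{"fingers":-1,"dx":0.02,"dy":0.007,"dz":0.05},{"fingers":-1,"dx":0.045,"dy":0.015,"dz":0.1},{"fingers":-1,"dx":0.063,"dy":0.0225,"dz":0.14},{"fingers":-1,"dx":0.063,"dy":0.0225,"dz":0.18},{"fingers":-1,"dx":0.063,"dy":0.0225,"dz":0.208},{"fingers":1,"dx":0.063,"dy":0.0225,"dz":0.2085},{"fingers":1,"dx":0.063,"dy":0.0225,"dz":0.2085},{"fingers":1,"dx":0.063,"dy":0.0225,"dz":0.2085}]' --squeeze 25

```text
invalid input
```

Call:
step_arm --commands '[{"fingers":1},{"fingers":1},{"fingers":1}]'

```text
invalid input
```

```bash
cat > arc.py <<'E'
from h import *
import sys
a0,a1,n=map(float,sys.argv[1:4])
s=read_state();M=R.from_rotvec(s["tcp_rot"]).as_matrix()
ex=np.array([.8965,.4431,0]);H=np.array([.536,.391,.034]);g=s["tool_pos"]+[0,0,.019]
r=np.hypot((g-H)@ex,g[2]-.034);print("r",r,"ang",np.arctan2(g[2]-.034,-(g-H)@ex), "width",s["width"])
for a in np.linspace(a0,a1,int(n)+1)[1:]:
    d=H+r*(-np.cos(a)*ex+np.sin(a)*np.array([0,0,1])); d=d-g; d-= (d@[-.4431,.8965,0])*np.array([-.4431,.8965,0])
    print([round(float(v),4) for v in M.T@d])
E
python3 arc.py 0.04 0.8 8
```

```text
r 0.2391849017687864 ang 1.1250328797028368 width 0.998182104229686
[0.1339, 0.0001, 0.1836]
[0.1298, 0.0001, 0.1613]
[0.1235, -0.0, 0.1394]
[0.1153, -0.0, 0.1183]
[0.105, -0.0001, 0.098]
[0.0929, -0.0001, 0.0788]
[0.079, -0.0001, 0.0608]
[0.0635, -0.0001, 0.0442]
```

Call:
step_arm --commands '[{"fingers":-1,"dx":0.02,"dy":0.007,"dz":0.05,"roll":0},{"fingers":-1,"dx":0.045,"dy":0.015,"dz":0.1,"roll":0},{"fingers":-1,"dx":0.063,"dy":0.0225,"dz":0.14,"roll":0},{"fingers":-1,"dx":0.063,"dy":0.0225,"dz":0.18,"roll":0},{"fingers":-1,"dx":0.063,"dy":0.0225,"dz":0.208,"roll":0},{"fingers":1,"dx":0.063,"dy":0.0225,"dz":0.2085,"roll":0},{"fingers":1,"dx":0.063,"dy":0.0225,"dz":0.2085,"roll":0},{"fingers":1,"dx":0.063,"dy":0.0225,"dz":0.2085,"roll":0}]' --squeeze 25

```text
time: 2.15
tool_pos: [0.3849, 0.3241, 0.0244]
tcp_rot: [-0.706, 3.058, 0.002]
wrist_force: [1.0, 0.1, 0.0]
width: 0.378
grip_force: 0.0
```

Call:
step_arm --commands '[{"fingers":1,"dx":0,"dy":0,"dz":0,"roll":0},{"fingers":1,"dx":0,"dy":0,"dz":0,"roll":0},{"fingers":1,"dx":0,"dy":0,"dz":0,"roll":0}]'

```text
time: 2.52
tool_pos: [0.3858, 0.3217, 0.0239]
tcp_rot: [-0.709, 3.057, -0.005]
wrist_force: [6.1, -7.3, 0.6]
width: 0.201
grip_force: 24.6
```

```bash
python3 arc.py 0.04 0.8 8
```

```text
r 0.16558427018941535 ang 0.05366729219893526 width 0.2006529653929795
[-0.0013, -0.0, -0.0134]
[-0.0042, -0.0001, -0.0289]
[-0.0085, -0.0001, -0.044]
[-0.0143, -0.0002, -0.0586]
[-0.0214, -0.0002, -0.0726]
[-0.0298, -0.0002, -0.0859]
[-0.0395, -0.0002, -0.0983]
[-0.0503, -0.0002, -0.1098]
```

Call:
step_arm --commands '[{"fingers":1,"dx":-0.0013,"dy":0.003,"dz":-0.0134,"roll":0},{"fingers":1,"dx":-0.0042,"dy":0.004,"dz":-0.029,"roll":0},{"fingers":1,"dx":-0.0085,"dy":0.004,"dz":-0.044,"roll":0},{"fingers":1,"dx":-0.0143,"dy":0.004,"dz":-0.0586,"roll":0},{"fingers":1,"dx":-0.0214,"dy":0.004,"dz":-0.0726,"roll":0},{"fingers":1,"dx":-0.03,"dy":0.004,"dz":-0.086,"roll":0},{"fingers":1,"dx":-0.0395,"dy":0.004,"dz":-0.0983,"roll":0},{"fingers":1,"dx":-0.0503,"dy":0.004,"dz":-0.11,"roll":0}]'

```text
time: 3.52
tool_pos: [0.4265, 0.3416, 0.1324]
tcp_rot: [0.707, -3.055, 0.02]
wrist_force: [0.9, -20.3, 4.7]
width: 0.203
grip_force: 25.0
```

```bash
python3 arc.py 0.8 1.6 8
```

```text
r 0.16795234941165196 ang 0.7742607956442596 width 0.2028524678768401
[-0.0155, -0.0001, -0.0143]
[-0.0291, -0.0002, -0.0242]
[-0.0436, -0.0002, -0.0326]
[-0.0589, -0.0002, -0.0396]
[-0.0748, -0.0002, -0.0451]
[-0.0911, -0.0002, -0.0489]
[-0.1077, -0.0001, -0.0511]
[-0.1245, -0.0001, -0.0515]
```

Call:
step_arm --commands '[{"fingers":1,"dx":-0.0125,"dy":-0.004,"dz":-0.0118,"roll":0},{"fingers":1,"dx":-0.026,"dy":-0.007,"dz":-0.0215,"roll":0},{"fingers":1,"dx":-0.0405,"dy":-0.007,"dz":-0.03,"roll":0},{"fingers":1,"dx":-0.056,"dy":-0.007,"dz":-0.037,"roll":0},{"fingers":1,"dx":-0.072,"dy":-0.007,"dz":-0.0425,"roll":0},{"fingers":1,"dx":-0.0885,"dy":-0.007,"dz":-0.0465,"roll":0},{"fingers":1,"dx":-0.105,"dy":-0.007,"dz":-0.0485,"roll":0},{"fingers":1,"dx":-0.122,"dy":-0.007,"dz":-0.049,"roll":0}]'

```text
time: 4.53
tool_pos: [0.5419, 0.3975, 0.1871]
tcp_rot: [-0.705, 3.055, 0.004]
wrist_force: [-1.8, -0.3, 9.5]
width: 0.199
grip_force: 26.3
```

Call:
step_arm --commands '[{"fingers":1,"dx":0,"dy":0,"dz":0,"roll":0},{"fingers":1,"dx":0,"dy":0,"dz":0,"roll":0}]'

```text
time: 4.78
tool_pos: [0.5425, 0.3978, 0.1871]
tcp_rot: [-0.705, 3.053, 0.005]
wrist_force: [0.5, 0.3, 10.1]
width: 0.202
grip_force: 26.4
```

```bash
python3 arc.py 1.6 1.62 1
python3 -c "
from h import *
c=calibration('scene');I,D=read_camera('scene');cv2.imwrite('pics/s2.png',cv2.resize(I[200:384,0:250],(750,552),interpolation=cv2.INTER_CUBIC))"
```

```text
r 0.1722983408942135 ang 1.6221131476759343 width 0.20230334571345127
[0.0004, -0.0, -0.0]
```

View pics/s2.png

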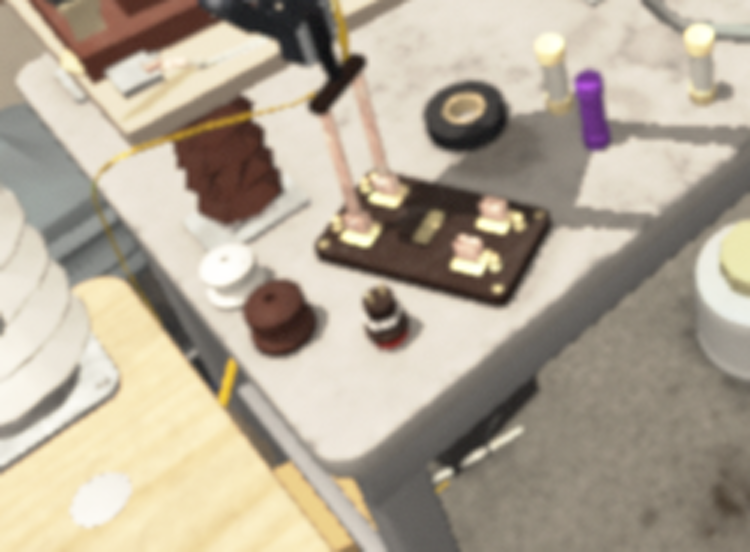

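The picture shows the lever at (340,130) standing upright on the hinge jaws, with the lamp and tapes untouched. I'll release it and go to the stand.

Call:
step_arm --commands '[{"fingers":-1,"dx":0,"dy":0,"dz":0,"roll":0},{"fingers":-1,"dx":0,"dy":0,"dz":0,"roll":0},{"fingers":-1,"dx":0,"dy":0,"dz":0,"roll":0},{"fingers":-1,"dx":0,"dy":0,"dz":0,"roll":0},{"fingers":-1,"dx":0,"dy":0,"dz":-0.03,"roll":0},{"fingers":-1,"dx":0,"dy":0,"dz":-0.08,"roll":0},{"fingers":-1,"dx":0.03,"dy":-0.015,"dz":-0.09,"roll":5},{"fingers":-1,"dx":0.07,"dy":-0.04,"dz":-0.09,"roll":10}]'

```text
time: 5.82
tool_pos: [0.495, 0.3298, 0.2736]
tcp_rot: [-0.434, 3.108, 0.002]
wrist_force: [-0.7, -0.9, 0.2]
width: 1.001
grip_force: 0.0
```

```bash
python3 - <<'E'
from h import *
print(to((.41,.18,.277),np.pi/2),to((.41,-.13,.277),np.pi/2),read_state()["q"].round(2))
E
```

```text
[0.1228, -0.1208, -0.0039, 15.9] [0.2077, -0.4189, -0.0045, 15.9] [ 0.55  0.09  1.73 -0.    1.32 -1.3 ]
```

Call:
step_arm --commands '[{"fingers":-1,"dx":0.03,"dy":-0.03,"dz":0,"roll":4},{"fingers":-1,"dx":0.06,"dy":-0.06,"dz":0,"roll":8},{"fingers":-1,"dx":0.09,"dy":-0.09,"dz":0,"roll":12},{"fingers":-1,"dx":0.123,"dy":-0.125,"dz":0,"roll":16},{"fingers":-1,"dx":0.137,"dy":-0.17,"dz":0,"roll":16},{"fingers":-1,"dx":0.15,"dy":-0.22,"dz":0,"roll":16},{"fingers":-1,"dx":0.165,"dy":-0.27,"dz":0,"roll":16},{"fingers":-1,"dx":0.18,"dy":-0.32,"dz":0,"roll":16}]'

```text
time: 6.82
tool_pos: [0.4092, -0.0294, 0.2719]
tcp_rot: [-0.001, 3.141, -0.0]
wrist_force: [0.7, 0.1, 0.3]
width: 0.999
grip_force: 0.0
```

Call:
step_arm --commands '[{"fingers":1,"dx":0,"dy":-0.05,"dz":0,"roll":0},{"fingers":1,"dx":0,"dy":-0.09,"dz":0,"roll":0},{"fingers":1,"dx":0,"dy":-0.1,"dz":0,"roll":0},{"fingers":1,"dx":0,"dy":-0.1,"dz":0,"roll":0}]'

```text
time: 7.32
tool_pos: [0.4094, -0.1279, 0.2716]
tcp_rot: [-0.002, -3.141, -0.001]
wrist_force: [0.1, 0.4, -0.1]
width: 0.149
grip_force: 0.0
```

```bash
python3 - <<'E'
from h import *
s=read_state();print(s["tool_pos"].round(3),s["q"].round(2))
c=calibration("wrist");I,D=read_camera("wrist");np.savez("w2.npz",I=I,D=D,**{k:np.array(v) for k,v in c.items()})
cv2.imwrite("pics/w2.png",I)
E
```

```text
[ 0.409 -0.128  0.272] [-0.36 -0.24  2.04  0.    1.34 -1.93]
```

View pics/w2.png

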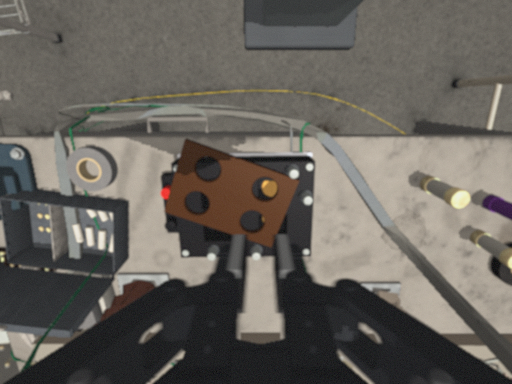

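The wrist view shows the plate with its near right corner at (185,140) and near left at (299,180). The pivot peg is at about (293,173), the left peg at (307,200) and the far pegs at (257,255) and (212,256). The red post is at (166,192).

```bash
python3 - <<'E'
from h import *
t=np.load("w2.npz");I=t["I"];D=t["D"];P=cloud(t,D);z=P[...,2]
g=cv2.cvtColor(I,cv2.COLOR_BGR2HSV)
m=((g[...,1]<40)&(g[...,2]>140)).astype(np.uint8)
n,l,st,ce=cv2.connectedComponentsWithStats(m[:270,150:320])
for i in range(1,n):
    if 8<st[i,4]<250: uv=ce[i]+[150,0]; print("bright",uv.round(1),st[i,4],cast(t,uv,.07)[0,:2].round(4))
b=((g[...,0]<14)&(g[...,1]>110)&(g[...,2]>50)&(g[...,2]<170)).astype(np.uint8);b[:130]=0;b[262:]=0;b[:,:160]=0;b[:,305:]=0
b=cv2.morphologyEx(b,cv2.MORPH_CLOSE,np.ones((5,5),np.uint8))
c=max(cv2.findContours(b,0,2)[0],key=cv2.contourArea)[:,0]
W=cast(t,c,.06)[:,:2].astype(np.float32)*1000
r=cv2.minAreaRect(W);print("plate",r,cv2.boxPoints(r).round(1).tolist())
k=cv2.inRange(I,(0,0,0),(60,60,60));k[:140]=0;k[262:]=0;k[:,:176]=0;k[:,316:]=0
k=cv2.bitwise_or(k,b*255)
for z0 in (.05,):
    cc=cv2.findContours(k,0,2)[0];c=max(cc,key=cv2.contourArea)[:,0];r=cv2.minAreaRect(cast(t,c,z0)[:,:2].astype(np.float32)*1000);print("block",r)
E
```

```text
bright [248.5 115.1] 249 [ 0.3462 -0.1409]
bright [176.6 118.8] 139 [ 0.3501 -0.2238]
bright [295.1 122.8] 93 [ 0.3549 -0.0872]
bright [309.3 166.6] 49 [ 0.4065 -0.0682]
bright [293.7 173.4] 75 [ 0.4151 -0.0869]
bright [305.9 251.6] 31 [ 0.522  -0.0669]
bright [185.1 252.7] 31 [ 0.5234 -0.2278]
plate ((445.6822509765625, -170.12368774414062), (159.6675262451172, 102.17958068847656), 69.53057098388672) [[369.8999938964844, -227.10000610351562], [465.6000061035156, -262.79998779296875], [521.5, -113.19999694824219], [425.70001220703125, -77.5]]
block ((462.58892822265625, -157.19708251953125), (196.04776000976562, 170.9185333251953), 89.8700942993164)
```

```bash
python3 - <<'E'
from h import *
t=np.load("w2.npz");I=t["I"]
S=cast(t,[(309.3,166.6),(305.9,251.6),(185.1,252.7)],.051)[:,:2];print(S.round(4),"diag mid",((S[0]+S[2])/2).round(4))
print("yaw left",np.degrees(np.arctan2(*(S[1]-S[0])[::-1])),"far",np.degrees(np.arctan2(-(S[1]-S[2])[0],(S[1]-S[2])[1])))
g=I.max(-1).astype(int)
for u,v in [(307,200),(257,255),(212,256),(293,173)]:
    w=g[v-9:v+10,u-9:u+10]; yy,xx=np.nonzero(w>150); 
    print((u,v),len(xx),(xx.mean()+u-9).round(1),(yy.mean()+v-9).round(1),cast(t,(xx.mean()+u-9,yy.mean()+v-9),.07)[0,:2].round(4))
print(proj(t,[[.4717-.0566,-.15+.063,.07],[.4717-.022,-.15+.0816,.07],[.4717+.0566,-.15+.015,.07],[.4717+.0566,-.15-.045,.07]]).round(1))
cv2.imwrite("pics/w2c.png",cv2.resize(I[130:275,150:330],None,fx=4,fy=4,interpolation=cv2.INTER_CUBIC))
E
```

```text
[[ 0.4108 -0.0649]
 [ 0.5327 -0.0636]
 [ 0.534  -0.2334]] diag mid [ 0.4724 -0.1491]
yaw left 0.6272235995348248 far 0.4585954894070786
(307, 200) 123 311.3 200.2 [ 0.4496 -0.0636]
(257, 255) 171 256.9 259.6 [ 0.534  -0.1323]
(212, 256) 130 209.1 259.8 [ 0.5341 -0.1964]
(293, 173) 71 293.7 173.5 [ 0.4152 -0.0868]
[[293.5 173.5]
 [307.4 200.3]
 [254.8 255.9]
 [210.  255.9]]
```

View pics/w2c.png

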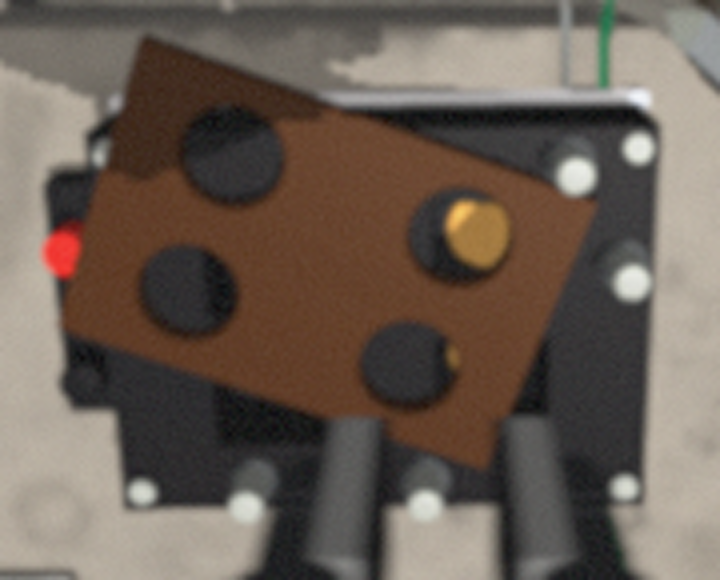

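Call:
step_arm --commands '[{"fingers":1,"dx":0.03,"dy":-0.036,"dz":0.03,"roll":0},{"fingers":1,"dx":0.0595,"dy":-0.072,"dz":0.07,"roll":0},{"fingers":1,"dx":0.0595,"dy":-0.072,"dz":0.12,"roll":0},{"fingers":1,"dx":0.0595,"dy":-0.072,"dz":0.16,"roll":0},{"fingers":1,"dx":0.0595,"dy":-0.072,"dz":0.19,"roll":0},{"fingers":1,"dx":0.0595,"dy":-0.072,"dz":0.207,"roll":0},{"fingers":1,"dx":0.0595,"dy":-0.072,"dz":0.207,"roll":0}]'

```text
time: 8.25
tool_pos: [0.3492, -0.1978, 0.0635]
tcp_rot: [0.003, -3.139, -0.004]
wrist_force: [-0.2, -0.0, -0.6]
width: -0.001
grip_force: 0.0
```

Call:
step_arm --commands '[{"fingers":1,"dx":0,"dy":0,"dz":0,"roll":0}]'

```text
time: 8.38
tool_pos: [0.3509, -0.1995, 0.0656]
tcp_rot: [-0.002, 3.141, -0.001]
wrist_force: [-0.4, 0.2, 0.0]
width: -0.004
grip_force: 0.0
```

```bash
python3 - <<'E'
from h import *
s=read_state();print(s["tool_pos"].round(4),s["q"].round(2),s["wrist_force"].round(1),s["width"])
E
```

```text
[ 0.3509 -0.1995  0.0656] [-0.58 -0.09  2.32  0.    0.91 -2.15] [-0.4  0.2  0. ] -0.004376998094489192
```

Call:
step_arm --commands '[{"fingers":1,"dx":0,"dy":0,"dz":0.012,"roll":0},{"fingers":1,"dx":0,"dy":0,"dz":0.012,"roll":0},{"fingers":1,"dx":-0.01,"dy":0,"dz":0.012,"roll":0},{"fingers":1,"dx":-0.018,"dy":0,"dz":0.012,"roll":0},{"fingers":1,"dx":-0.026,"dy":0,"dz":0.012,"roll":0},{"fingers":1,"dx":-0.034,"dy":0,"dz":0.012,"roll":0},{"fingers":1,"dx":-0.042,"dy":0,"dz":0.012,"roll":0},{"fingers":1,"dx":-0.047,"dy":0,"dz":0.012,"roll":0}]'

```text
time: 9.38
tool_pos: [0.3975, -0.1999, 0.0527]
tcp_rot: [0.0, -3.141, 0.0]
wrist_force: [-2.2, -1.5, 1.3]
width: -0.0
grip_force: 1.3
```

Call:
step_arm --commands '[{"fingers":1,"dx":-0.002,"dy":0,"dz":0,"roll":0},{"fingers":1,"dx":-0.005,"dy":0,"dz":0,"roll":0},{"fingers":1,"dx":-0.007,"dy":0,"dz":0,"roll":0},{"fingers":1,"dx":-0.008,"dy":0,"dz":0,"roll":0}]'

```text
time: 9.88
tool_pos: [0.405, -0.1999, 0.0527]
tcp_rot: [-0.0, -3.141, 0.0]
wrist_force: [-3.2, -2.1, -0.1]
width: 0.002
grip_force: 1.4
```

Call:
step_arm --commands '[{"fingers":1,"dx":-0.002,"dy":0,"dz":0,"roll":0},{"fingers":1,"dx":-0.004,"dy":0,"dz":0,"roll":0},{"fingers":1,"dx":-0.005,"dy":0,"dz":0,"roll":0}]'

```text
time: 10.25
tool_pos: [0.41, -0.1999, 0.0527]
tcp_rot: [0.0, -3.141, 0.0]
wrist_force: [-4.0, -3.0, 0.0]
width: 0.001
grip_force: 2.1
```

Call:
step_arm --commands '[{"fingers":1,"dx":-0.001,"dy":0,"dz":0,"roll":0},{"fingers":1,"dx":-0.002,"dy":0,"dz":0,"roll":0}]'

```text
time: 10.5
tool_pos: [0.4114, -0.2, 0.0527]
tcp_rot: [0.001, -3.14, 0.0]
wrist_force: [-6.8, -4.6, 1.9]
width: 0.001
grip_force: 3.2
```

Call:
step_arm --commands '[{"fingers":1,"dx":-0.001,"dy":0,"dz":0,"roll":0},{"fingers":1,"dx":-0.0015,"dy":0,"dz":0,"roll":0}]'

```text
time: 10.75
tool_pos: [0.4124, -0.2002, 0.0526]
tcp_rot: [0.001, -3.139, 0.001]
wrist_force: [-8.2, -5.2, 2.1]
width: 0.003
grip_force: 4.0
```

Call:
step_arm --commands '[{"fingers":1,"dx":-0.001,"dy":0,"dz":0,"roll":0},{"fingers":1,"dx":-0.002,"dy":0,"dz":0,"roll":0},{"fingers":1,"dx":-0.002,"dy":0,"dz":0,"roll":0}]'

```text
time: 11.12
tool_pos: [0.4136, -0.2004, 0.0526]
tcp_rot: [0.002, -3.137, 0.001]
wrist_force: [-10.5, -7.1, 4.2]
width: -0.003
grip_force: 5.2
```

Call:
step_arm --commands '[{"fingers":1,"dx":0.01,"dy":0,"dz":0,"roll":0},{"fingers":1,"dx":0.03,"dy":0,"dz":0,"roll":0},{"fingers":1,"dx":0.03,"dy":0,"dz":-0.05,"roll":0},{"fingers":1,"dx":0.015,"dy":-0.03,"dz":-0.1,"roll":0},{"fingers":1,"dx":0,"dy":-0.06,"dz":-0.13,"roll":0},{"fingers":1,"dx":-0.03,"dy":-0.09,"dz":-0.15,"roll":0},{"fingers":1,"dx":-0.045,"dy":-0.09,"dz":-0.15,"roll":0},{"fingers":1,"dx":-0.045,"dy":-0.09,"dz":-0.15,"roll":0}]'

```text
time: 12.12
tool_pos: [0.4603, -0.289, 0.202]
tcp_rot: [0.001, -3.141, -0.002]
wrist_force: [-0.1, 0.3, -0.0]
width: 0.001
grip_force: 0.0
```

```bash
cat > plate.py <<'E'
from h import *
import sys
f=sys.argv[1]
s=read_state();print(s["tool_pos"].round(4),s["q"].round(2))
c=calibration("wrist");I,D=read_camera("wrist");np.savez(f+".npz",I=I,D=D,**{k:np.array(v) for k,v in c.items()})
g=cv2.cvtColor(I,cv2.COLOR_BGR2HSV)
b=((g[...,0]<14)&(g[...,1]>110)&(g[...,1]<225)&(g[...,2]>40)&(g[...,2]<170)).astype(np.uint8)
C=proj(c,[[.4722,-.1493,.06]])[0];
b=cv2.morphologyEx(b,cv2.MORPH_OPEN,np.ones((3,3),np.uint8))
k=max(cv2.findContours(b,0,2)[0],key=lambda q:cv2.contourArea(q) if abs(q[:,0].mean(0)-C).max()<60 else 0)
W=cast(c,k[:,0],.06)[:,:2].astype(np.float32)*1000
r=cv2.minAreaRect(W);print("plate",r,cv2.boxPoints(r).round(1).tolist())
# line fits of sides in stand frame
a=np.radians(.5);Rm=np.array([[np.cos(a),np.sin(a)],[-np.sin(a),np.cos(a)]])
S=(W-[472.2,-149.3])@Rm.T
th=np.radians((r[2]+45)%90-45)-a;print("plate ang rel stand deg",np.degrees(th))
print("stand-frame rect",((np.array(cv2.boxPoints(r))-[472.2,-149.3])@Rm.T).round(1).tolist())
O=np.array([[-24,38],[-24,-38],[24,38],[24,-38]])@Rm+[472.2,-149.3]
def sp(p,z): return np.c_[np.array(p)@Rm+[472.2,-149.3],np.full(len(p),z)]/1000
V=I.copy()
for p in proj(c,sp([(-24,38),(-24,-38),(24,38),(24,-38)],60)):cv2.circle(V,tuple(int(round(x)) for x in p),1,(0,255,0),-1)
for p in proj(c,sp([(-56.6,63),(-22,81.6),(56.6,15),(56.6,-45)],70)):cv2.circle(V,tuple(int(round(x)) for x in p),1,(255,0,255),-1)
x,y=[int(v) for v in C]
x=min(max(x,100),412);y=min(max(y,80),304)
cv2.imwrite(f"pics/{f}.png",cv2.resize(V[y-80:y+80,x-100:x+100],None,fx=4,fy=3.75 if 0 else 3.7,interpolation=cv2.INTER_CUBIC))
E
python3 plate.py w3
```

```text
[ 0.4603 -0.289   0.202 ] [-0.61  0.04  1.92  0.    1.19 -2.18]
plate ((472.3212585449219, -151.75888061523438), (151.56515502929688, 100.71471405029297), 89.52271270751953) [[421.29998779296875, -227.10000610351562], [522.0, -228.0], [523.2999877929688, -76.4000015258789], [422.6000061035156, -75.5999984741211]]
plate ang rel stand deg -0.9772872924804688
stand-frame rect [[-51.5, -77.4], [49.2, -79.1], [51.7, 72.5], [-49.0, 74.2]]
```

View pics/w3.png

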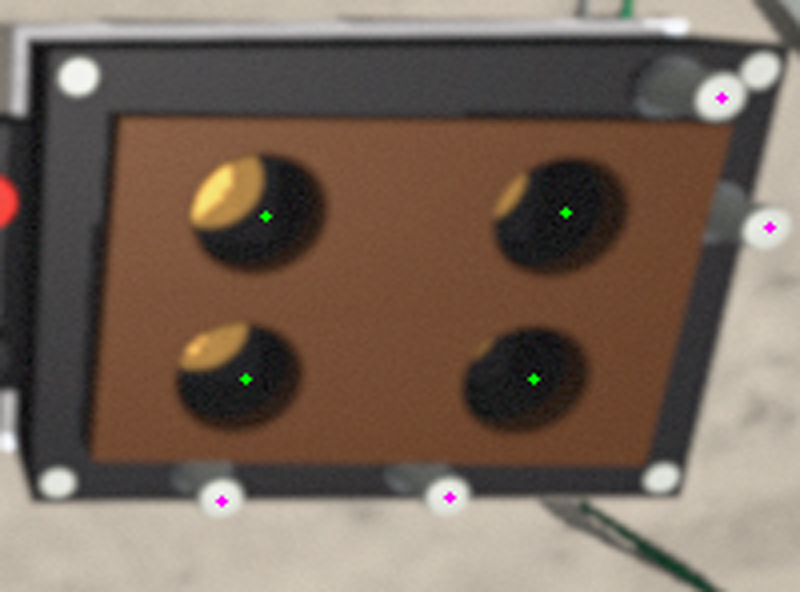

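Stand-pose predictions land on the peg tops, and the plate is nearly square but about 3 mm right of home. Next is the slide left.

Call:
step_arm --commands '[{"fingers":1,"dx":-0.0197,"dy":0.027,"dz":0.04,"roll":0},{"fingers":1,"dx":-0.0197,"dy":0.027,"dz":0.09,"roll":0},{"fingers":1,"dx":-0.0197,"dy":0.027,"dz":0.13,"roll":0},{"fingers":1,"dx":-0.0197,"dy":0.027,"dz":0.1492,"roll":0},{"fingers":1,"dx":-0.0197,"dy":0.027,"dz":0.1492,"roll":0},{"fingers":1,"dx":-0.0197,"dy":0.036,"dz":0.1492,"roll":0},{"fingers":1,"dx":-0.0197,"dy":0.043,"dz":0.1492,"roll":0},{"fingers":1,"dx":-0.0197,"dy":0.046,"dz":0.1492,"roll":0}]'

```text
time: 13.18
tool_pos: [0.4811, -0.2437, 0.0549]
tcp_rot: [-0.001, 3.14, -0.002]
wrist_force: [-0.6, -0.0, 0.2]
width: -0.003
grip_force: 0.0
```

Call:
step_arm --commands '[{"fingers":1,"dx":0,"dy":0.002,"dz":0,"roll":0},{"fingers":1,"dx":0,"dy":0.004,"dz":0,"roll":0}]'

```text
time: 13.42
tool_pos: [0.4805, -0.2399, 0.0539]
tcp_rot: [-0.0, 3.141, -0.0]
wrist_force: [0.4, -0.8, -1.4]
width: -0.0
grip_force: 0.0
```

Call:
step_arm --commands '[{"fingers":1,"dx":0,"dy":0.001,"dz":0,"roll":0},{"fingers":1,"dx":0,"dy":0.0015,"dz":0,"roll":0}]'

```text
time: 13.68
tool_pos: [0.4802, -0.2384, 0.0535]
tcp_rot: [-0.0, -3.141, -0.0]
wrist_force: [0.2, 0.6, 0.3]
width: -0.0
grip_force: 0.0
```

Call:
step_arm --commands '[{"fingers":1,"dx":0,"dy":0.0015,"dz":0,"roll":0},{"fingers":1,"dx":0,"dy":0.003,"dz":0,"roll":0}]'

```text
time: 13.92
tool_pos: [0.4803, -0.2354, 0.0536]
tcp_rot: [-0.0, -3.142, -0.0]
wrist_force: [0.6, -0.1, 0.4]
width: -0.001
grip_force: 0.1
```

Call:
step_arm --commands '[{"fingers":1,"dx":0,"dy":0.0015,"dz":0,"roll":0},{"fingers":1,"dx":0,"dy":0.003,"dz":0,"roll":0}]'

```text
time: 14.18
tool_pos: [0.4803, -0.2324, 0.0536]
tcp_rot: [-0.0, 3.142, -0.001]
wrist_force: [-0.7, -1.3, 0.4]
width: -0.001
grip_force: 0.6
```

Call:
step_arm --commands '[{"fingers":1,"dx":0,"dy":0.001,"dz":0,"roll":0},{"fingers":1,"dx":0,"dy":0.002,"dz":0,"roll":0}]'

```text
time: 14.42
tool_pos: [0.4803, -0.2306, 0.0536]
tcp_rot: [-0.0, 3.141, -0.001]
wrist_force: [0.4, -2.6, -1.4]
width: 0.0
grip_force: 1.7
```

Call:
step_arm --commands '[{"fingers":1,"dx":0,"dy":0.001,"dz":0,"roll":0},{"fingers":1,"dx":0,"dy":0.002,"dz":0,"roll":0}]'

```text
time: 14.68
tool_pos: [0.4813, -0.2302, 0.0542]
tcp_rot: [-0.001, 3.139, -0.006]
wrist_force: [1.0, -7.9, -1.8]
width: 0.002
grip_force: 4.3
```

Call:
step_arm --commands '[{"fingers":1,"dx":0,"dy":0.001,"dz":0,"roll":0},{"fingers":1,"dx":0,"dy":0.002,"dz":0,"roll":0}]'

```text
time: 14.92
tool_pos: [0.4815, -0.2299, 0.0546]
tcp_rot: [-0.003, 3.139, -0.01]
wrist_force: [-0.2, -13.2, -1.3]
width: -0.001
grip_force: 7.1
```

Call:
step_arm --commands '[{"fingers":1,"dx":0,"dy":0.001,"dz":0,"roll":0},{"fingers":1,"dx":0,"dy":0.002,"dz":0,"roll":0}]'

```text
time: 15.18
tool_pos: [0.4818, -0.2296, 0.0551]
tcp_rot: [-0.004, 3.138, -0.015]
wrist_force: [-1.1, -19.9, -1.5]
width: -0.001
grip_force: 9.9
```

Call:
step_arm --commands '[{"fingers":1,"dx":0,"dy":-0.012,"dz":0,"roll":0},{"fingers":1,"dx":0,"dy":-0.03,"dz":0,"roll":0},{"fingers":1,"dx":0.01,"dy":-0.04,"dz":-0.05,"roll":0},{"fingers":1,"dx":0.02,"dy":-0.05,"dz":-0.1,"roll":0},{"fingers":-1,"dx":0.02,"dy":-0.06,"dz":-0.15,"roll":0},{"fingers":-1,"dx":0.02,"dy":-0.06,"dz":-0.15,"roll":0},{"fingers":-1,"dx":0.02,"dy":-0.06,"dz":-0.15,"roll":0}]'

```text
time: 16.05
tool_pos: [0.4599, -0.2843, 0.2031]
tcp_rot: [-0.001, -3.141, -0.001]
wrist_force: [-0.6, 0.4, -0.4]
width: 0.637
grip_force: 0.0
```

```bash
python3 plate.py w4
```

```text
[ 0.4599 -0.2843  0.2031] [-0.6   0.03  1.92  0.    1.19 -2.17]
plate ((472.22509765625, -149.54818725585938), (151.57176208496094, 99.75540161132812), 89.96308135986328) [[422.29998779296875, -225.3000030517578], [522.0999755859375, -225.39999389648438], [522.2000122070312, -73.80000305175781], [422.3999938964844, -73.69999694824219]]
plate ang rel stand deg -0.5369186401367188
stand-frame rect [[-50.6, -75.6], [49.2, -76.5], [50.6, 75.1], [-49.1, 76.0]]
```

View pics/w4.png

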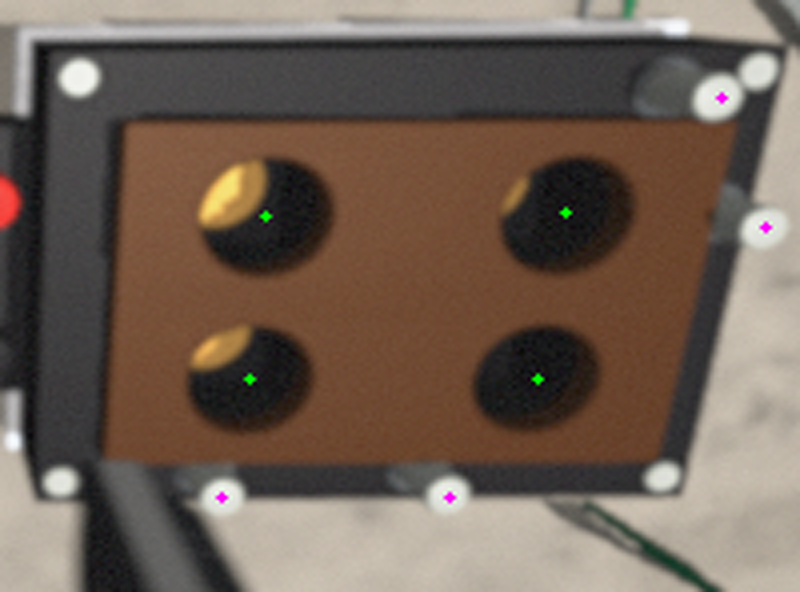

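The view shows the plate square and home: holes centred on the green well marks, edges at the pegs. Now I'll locate the fuse tops in the earlier wrist views.

```bash
python3 - <<'E'
from h import *
for f,pts in (("w1",[("f2",66,85),("f1",130,198)]),("w2",[("f2",459,199)])):
    t=np.load(f+".npz");I=t["I"];g=cv2.cvtColor(I,cv2.COLOR_BGR2HSV);D=t["D"]
    for n,u,v in pts:
        w=g[v-22:v+23,u-28:u+29].astype(int); m=((w[...,2]>200)&(w[...,0]>18)&(w[...,0]<36)&(w[...,1]>40)).astype(np.uint8)
        q,l,st,ce=cv2.connectedComponentsWithStats(m); i=l[22,28] or 1+st[1:,4].argmax()
        c=ce[i]+[u-28,v-22]; o=proj(t,cast(t,c,.08)+[[.0,.0,0]])
        print(f,n,c.round(1),st[i],[cast(t,c,z)[0,:2].round(4).tolist() for z in(.075,.08)], cloud(t,D)[v,u].round(3))
print(to((.447,.113,.2),np.pi/2))
E
```

```text
w1 f2 [62.6 84.7] [ 15  11  20  22 310] [[0.4501, 0.1167], [0.4489, 0.1197]] [0.449 0.12  0.075]
w1 f1 [127.4 200.8] [ 17  16  18  18 246] [[0.5365, 0.2101], [0.5339, 0.2115]] [0.532 0.212 0.076]
w2 f2 [461. 200.] [ 20  13  19  19 207] [[0.4481, 0.1208], [0.4463, 0.1171]] [0.446 0.117 0.077]
[0.0124, 0.3968, 0.0028, -0.0]
```

Call:
step_arm --commands '[{"fingers":-1,"dx":0.02,"dy":0.05,"dz":0,"roll":0},{"fingers":-1,"dx":0.03,"dy":0.1,"dz":0,"roll":0},{"fingers":-1,"dx":0.03,"dy":0.15,"dz":0,"roll":0},{"fingers":-1,"dx":0.03,"dy":0.2,"dz":0,"roll":0},{"fingers":-1,"dx":0.03,"dy":0.25,"dz":0,"roll":0},{"fingers":-1,"dx":0.03,"dy":0.3,"dz":0,"roll":0},{"fingers":-1,"dx":0.02,"dy":0.35,"dz":0,"roll":0},{"fingers":-1,"dx":0.012,"dy":0.402,"dz":0,"roll":0}]'

```text
time: 17.1
tool_pos: [0.4468, 0.1192, 0.2014]
tcp_rot: [0.001, -3.138, 0.001]
wrist_force: [-0.5, -0.5, 0.3]
width: 1.002
grip_force: 0.0
```

Call:
step_arm --commands '[{"fingers":-1,"dx":0,"dy":0,"dz":0,"roll":0},{"fingers":-1,"dx":0,"dy":0,"dz":0,"roll":0}]'

```text
time: 17.35
tool_pos: [0.447, 0.1174, 0.2018]
tcp_rot: [0.002, -3.138, 0.002]
wrist_force: [0.1, 0.4, 0.2]
width: 1.001
grip_force: 0.0
```

```bash
python3 - <<'E'
from h import *
s=read_state();print(s["tool_pos"].round(4))
c=calibration("wrist");I,D=read_camera("wrist");np.savez("w5.npz",I=I,D=D,**{k:np.array(v) for k,v in c.items()})
V=I.copy()
for p in ((.448,.1185,.0775),(.535,.211,.0775),(.448,.1185,0),(.535,.211,0)): 
    q=proj(c,[p])[0];print(q.round(1));cv2.circle(V,tuple(int(round(x)) for x in q),2,(0,0,255),-1)
cv2.imwrite("pics/w5.png",V)
E
```

```text
[0.447  0.1174 0.2018]
[261.6 188.7]
[349.3 268.1]
[261.3 170.3]
[332.  235.5]
```

View pics/w5.png

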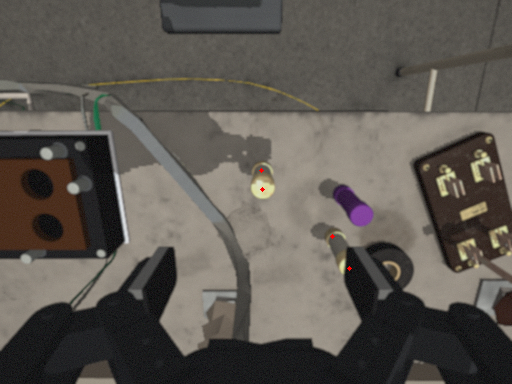

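Call:
step_arm --commands '[{"fingers":-1,"dx":-0.001,"dy":0.001,"dz":0.05,"roll":0},{"fingers":-1,"dx":-0.001,"dy":0.001,"dz":0.1,"roll":0},{"fingers":-1,"dx":-0.001,"dy":0.001,"dz":0.14,"roll":0},{"fingers":-1,"dx":-0.001,"dy":0.001,"dz":0.153,"roll":0},{"fingers":-1,"dx":-0.001,"dy":0.001,"dz":0.153,"roll":0},{"fingers":0.5,"dx":-0.001,"dy":0.001,"dz":0.153,"roll":0},{"fingers":1,"dx":-0.001,"dy":0.001,"dz":0.153,"roll":0},{"fingers":1,"dx":-0.001,"dy":0.001,"dz":0.153,"roll":0}]' --squeeze 40

```text
time: 18.4
tool_pos: [0.4502, 0.1189, 0.0518]
tcp_rot: [-0.0, 3.139, 0.001]
wrist_force: [-0.1, -0.2, -0.1]
width: 0.375
grip_force: 0.0
```

Call:
step_arm --commands '[{"fingers":1,"dx":0,"dy":0,"dz":0,"roll":0},{"fingers":1,"dx":0,"dy":0,"dz":0,"roll":0},{"fingers":1,"dx":0,"dy":0,"dz":0,"roll":0}]'

```text
time: 18.77
tool_pos: [0.4502, 0.1189, 0.0515]
tcp_rot: [-0.0, 3.14, 0.001]
wrist_force: [-0.9, -0.2, 5.7]
width: 0.263
grip_force: 39.0
```

Call:
step_arm --commands '[{"fingers":1,"dx":0,"dy":0,"dz":-0.03,"roll":0},{"fingers":1,"dx":0.005,"dy":0,"dz":-0.08,"roll":0},{"fingers":1,"dx":0.015,"dy":-0.02,"dz":-0.12,"roll":0},{"fingers":1,"dx":0.02,"dy":-0.06,"dz":-0.13,"roll":0},{"fingers":1,"dx":0.02,"dy":-0.11,"dz":-0.13,"roll":0},{"fingers":1,"dx":0.01,"dy":-0.16,"dz":-0.13,"roll":0},{"fingers":1,"dx":-0.02,"dy":-0.2,"dz":-0.12,"roll":0},{"fingers":1,"dx":-0.047,"dy":-0.23,"dz":-0.11,"roll":0}]'

```text
time: 19.77
tool_pos: [0.4967, -0.1132, 0.1602]
tcp_rot: [0.002, 3.141, -0.0]
wrist_force: [-0.2, 1.7, 0.2]
width: 0.26
grip_force: 39.5
```

Call:
step_arm --commands '[{"fingers":1,"dx":0,"dy":0,"dz":0,"roll":0},{"fingers":1,"dx":0,"dy":0,"dz":0,"roll":0}]'

```text
time: 20.02
tool_pos: [0.4954, -0.111, 0.1598]
tcp_rot: [-0.001, -3.14, -0.001]
wrist_force: [-0.7, 0.2, -0.9]
width: 0.265
grip_force: 39.5
```

```bash
python3 - <<'E'
from h import *
s=read_state();print(s["tool_pos"].round(4),s["width"],s["q"].round(2))
c=calibration("wrist");I,D=read_camera("wrist")
V=I.copy()
for p in ((.4959,-.1111,.06),(.4485,-.1875,.06),(.4479,-.1115,.06),(.4965,-.187,.06),(*(s["tool_pos"][:2]),s["tool_pos"][2]-.0515)): 
    q=proj(c,[p])[0];print(q.round(1));cv2.circle(V,tuple(int(round(x)) for x in q),2,(0,255,0),-1)
cv2.imwrite("pics/w6.png",V)
E
```

```text
[ 0.4954 -0.111   0.1598] 0.26503015765341387 [-0.27  0.01  2.03  0.    1.11 -1.84]
[260.  195.9]
[168.  141.8]
[259.5 141. ]
[173.8 196.6]
[260.3 216.3]
```

View pics/w6.png

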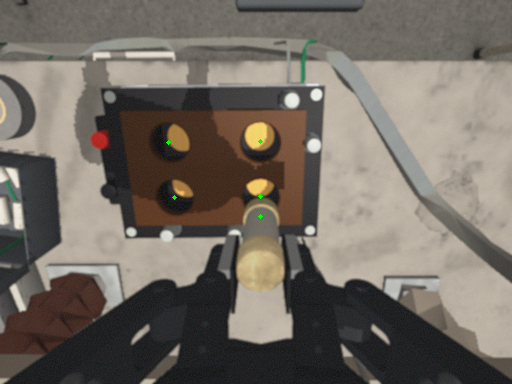

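Call:
step_arm --commands '[{"fingers":1,"dx":-0.001,"dy":0,"dz":0.03,"roll":0},{"fingers":1,"dx":-0.001,"dy":0,"dz":0.045,"roll":0},{"fingers":1,"dx":-0.001,"dy":0,"dz":0.06,"roll":0},{"fingers":1,"dx":-0.001,"dy":0,"dz":0.075,"roll":0},{"fingers":1,"dx":-0.001,"dy":0,"dz":0.085,"roll":0},{"fingers":1,"dx":-0.001,"dy":0,"dz":0.09,"roll":0},{"fingers":1,"dx":-0.001,"dy":0,"dz":0.09,"roll":0}]'

```text
time: 20.95
tool_pos: [0.4972, -0.1114, 0.0703]
tcp_rot: [-0.0, -3.141, -0.0]
wrist_force: [0.1, 0.9, -1.2]
width: 0.262
grip_force: 39.5
```

Call:
step_arm --commands '[{"fingers":0,"dx":0,"dy":0,"dz":0,"roll":0},{"fingers":0,"dx":0,"dy":0,"dz":0,"roll":0},{"fingers":0,"dx":0,"dy":0,"dz":0,"roll":0},{"fingers":0,"dx":0,"dy":0,"dz":-0.03,"roll":0},{"fingers":0,"dx":0,"dy":0,"dz":-0.07,"roll":0},{"fingers":-1,"dx":0.03,"dy":0,"dz":-0.12,"roll":0},{"fingers":-1,"dx":0.06,"dy":0.03,"dz":-0.13,"roll":0},{"fingers":-1,"dx":0.07,"dy":0.07,"dz":-0.13,"roll":0}]'

```text
time: 21.95
tool_pos: [0.4272, -0.0414, 0.2026]
tcp_rot: [0.004, 3.138, -0.001]
wrist_force: [0.7, 0.0, -0.9]
width: 0.998
grip_force: 0.0
```

```bash
python3 - <<'E'
from h import *
print(to((.43,.1,.2),np.pi/2),to((.505,.211,.2)))
c=calibration("wrist");I,D=read_camera("wrist");cv2.imwrite("pics/w7.png",I)
E
```

```text
[-0.0025, 0.1414, 0.0025, -0.1] [-0.0772, 0.2526, 0.0027]
```

View pics/w7.png

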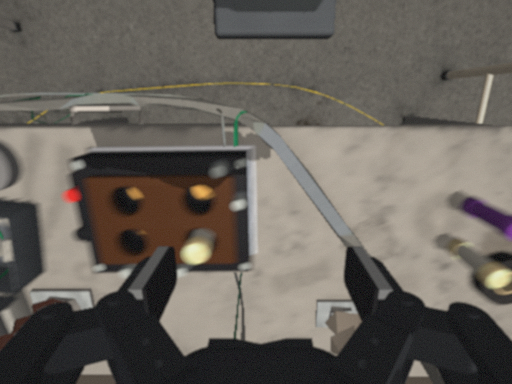

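The picture shows the first fuse standing in the far left well at (198,245). The second is at (490,275), beside the purple one at (490,215).

Call:
step_arm --commands '[{"fingers":-1,"dx":0,"dy":0.05,"dz":0,"roll":0},{"fingers":-1,"dx":0,"dy":0.1,"dz":0,"roll":0},{"fingers":-1,"dx":0,"dy":0.15,"dz":0,"roll":0},{"fingers":-1,"dx":0,"dy":0.2,"dz":0,"roll":0},{"fingers":-1,"dx":-0.03,"dy":0.23,"dz":0,"roll":0},{"fingers":-1,"dx":-0.07,"dy":0.25,"dz":0,"roll":0},{"fingers":-1,"dx":-0.09,"dy":0.2525,"dz":0,"roll":0},{"fingers":-1,"dx":-0.09,"dy":0.2525,"dz":0,"roll":0}]'

```text
time: 23.0
tool_pos: [0.5183, 0.2114, 0.2003]
tcp_rot: [0.0, -3.141, 0.0]
wrist_force: [-0.4, 0.1, 0.9]
width: 1.001
grip_force: 0.0
```

```bash
python3 - <<'E'
from h import *
s=read_state();t=calibration("wrist");I,D=read_camera("wrist");cv2.imwrite("pics/w8.png",I);print(s["tool_pos"].round(4))
g=cv2.cvtColor(I,cv2.COLOR_BGR2HSV).astype(int);q=proj(t,[[.535,.211,.0775]])[0];u,v=q.astype(int);print(q)
m=((g[...,2]>180)&(g[...,0]>18)&(g[...,0]<36)&(g[...,1]>40)).astype(np.uint8)
n,l,st,ce=cv2.connectedComponentsWithStats(m)
for i in range(1,n):
    if st[i,4]>60 and abs(ce[i]-q).max()<50: print(ce[i].round(1),st[i],[cast(t,ce[i],z)[0,:2].round(4).tolist() for z in(0,.075,.08)])
print(to((.535,.211,.05),np.pi/2))
E
```

```text
[0.5183 0.2114 0.2003]
[259.8088532  204.13229125]
[261.5 202.1] [250 191  23  22 368] [[0.5604, 0.2131], [0.5337, 0.2127], [0.532, 0.2126]]
[-0.018, 0.0001, 0.1501, -0.0]
```

Call:
step_arm --commands '[{"fingers":-1,"dx":-0.0155,"dy":0.001,"dz":0.04,"roll":0},{"fingers":-1,"dx":-0.0155,"dy":0.001,"dz":0.09,"roll":0},{"fingers":-1,"dx":-0.0155,"dy":0.001,"dz":0.135,"roll":0},{"fingers":-1,"dx":-0.0155,"dy":0.001,"dz":0.15,"roll":0},{"fingers":-1,"dx":-0.0155,"dy":0.001,"dz":0.15,"roll":0},{"fingers":0.5,"dx":-0.0155,"dy":0.001,"dz":0.15,"roll":0},{"fingers":1,"dx":-0.0155,"dy":0.001,"dz":0.15,"roll":0},{"fingers":1,"dx":-0.0155,"dy":0.001,"dz":0.15,"roll":0}]' --squeeze 40

```text
time: 24.05
tool_pos: [0.5338, 0.2125, 0.052]
tcp_rot: [0.0, 3.139, 0.001]
wrist_force: [-0.2, -0.2, 0.1]
width: 0.376
grip_force: 0.0
```

Call:
step_arm --commands '[{"fingers":1,"dx":0,"dy":0,"dz":0,"roll":0},{"fingers":1,"dx":0,"dy":0,"dz":0,"roll":0},{"fingers":1,"dx":0,"dy":0,"dz":0,"roll":0}]'

```text
time: 24.42
tool_pos: [0.5337, 0.2124, 0.0518]
tcp_rot: [0.0, 3.14, 0.001]
wrist_force: [-0.9, -0.0, 5.1]
width: 0.261
grip_force: 39.1
```

Call:
step_arm --commands '[{"fingers":1,"dx":0,"dy":0,"dz":-0.04,"roll":0},{"fingers":1,"dx":0,"dy":0,"dz":-0.09,"roll":0},{"fingers":1,"dx":0.01,"dy":0,"dz":-0.14,"roll":0},{"fingers":1,"dx":0.05,"dy":0,"dz":-0.15,"roll":0},{"fingers":1,"dx":0.09,"dy":-0.02,"dz":-0.15,"roll":0},{"fingers":1,"dx":0.11,"dy":-0.06,"dz":-0.15,"roll":0},{"fingers":1,"dx":0.11,"dy":-0.11,"dz":-0.15,"roll":0},{"fingers":1,"dx":0.11,"dy":-0.16,"dz":-0.15,"roll":0}]'

```text
time: 25.42
tool_pos: [0.422, 0.051, 0.2004]
tcp_rot: [-0.002, 3.141, -0.0]
wrist_force: [1.3, -0.8, -0.8]
width: 0.264
grip_force: 39.4
```

Call:
step_arm --commands '[{"fingers":1,"dx":0,"dy":-0.05,"dz":0,"roll":0},{"fingers":1,"dx":0,"dy":-0.1,"dz":0,"roll":0},{"fingers":1,"dx":0,"dy":-0.15,"dz":0,"roll":0},{"fingers":1,"dx":-0.01,"dy":-0.2,"dz":0.01,"roll":0},{"fingers":1,"dx":-0.025,"dy":-0.24,"dz":0.03,"roll":0},{"fingers":1,"dx":-0.025,"dy":-0.24,"dz":0.04,"roll":0},{"fingers":1,"dx":-0.025,"dy":-0.24,"dz":0.04,"roll":0}]'

```text
time: 26.3
tool_pos: [0.4463, -0.1871, 0.159]
tcp_rot: [-0.001, -3.138, -0.003]
wrist_force: [-0.3, -0.3, -0.2]
width: 0.264
grip_force: 39.4
```

```bash
python3 - <<'E'
from h import *
s=read_state();print(s["tool_pos"].round(4),s["width"],s["q"].round(2))
print("to well2",to((.4485,-.1875,.0695)))
t=calibration("wrist");I,D=read_camera("wrist");cv2.imwrite("pics/w9.png",I)
print("hole2 px",proj(t,[[.4485,-.1875,.06]]).round(1),"bottom",proj(t,[s["tool_pos"]-[0,0,.0515]]).round(1))
E
```

```text
[ 0.4463 -0.1871  0.159 ] 0.2640037401753075 [-0.45 -0.04  2.08  0.    1.11 -2.02]
to well2 [-0.0025, -0.0006, 0.0895]
hole2 px [[259.5 198.2]] bottom [[260.1 216.3]]
```

View pics/w9.png

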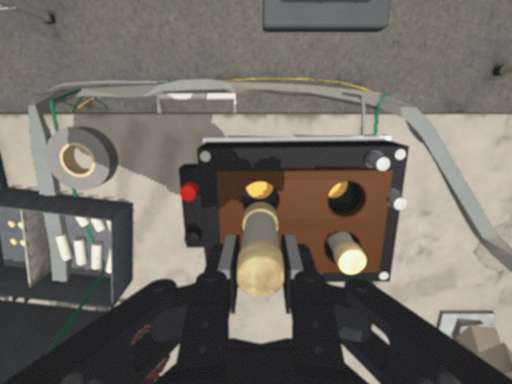

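Call:
step_arm --commands '[{"fingers":1,"dx":-0.002,"dy":0,"dz":0.03,"roll":0},{"fingers":1,"dx":-0.002,"dy":0,"dz":0.045,"roll":0},{"fingers":1,"dx":-0.002,"dy":0,"dz":0.06,"roll":0},{"fingers":1,"dx":-0.002,"dy":0,"dz":0.075,"roll":0},{"fingers":1,"dx":-0.002,"dy":0,"dz":0.085,"roll":0},{"fingers":1,"dx":-0.002,"dy":0,"dz":0.089,"roll":0},{"fingers":1,"dx":-0.002,"dy":0,"dz":0.089,"roll":0}]'

```text
time: 27.22
tool_pos: [0.4497, -0.1879, 0.0714]
tcp_rot: [-0.0, -3.141, -0.0]
wrist_force: [-0.6, -0.0, -0.8]
width: 0.26
grip_force: 39.4
```

Call:
step_arm --commands '[{"fingers":0,"dx":0,"dy":0,"dz":0,"roll":0},{"fingers":0,"dx":0,"dy":0,"dz":0,"roll":0},{"fingers":0,"dx":0,"dy":0,"dz":0,"roll":0},{"fingers":0,"dx":0,"dy":0,"dz":-0.03,"roll":0},{"fingers":0,"dx":0,"dy":0,"dz":-0.08,"roll":0},{"fingers":0,"dx":0.02,"dy":0.03,"dz":-0.13,"roll":0},{"fingers":0,"dx":0.03,"dy":0.08,"dz":-0.16,"roll":0},{"fingers":0,"dx":0.03,"dy":0.13,"dz":-0.18,"roll":0}]'

```text
time: 28.22
tool_pos: [0.4199, -0.0571, 0.254]
tcp_rot: [0.003, 3.138, -0.001]
wrist_force: [1.0, 0.0, 0.1]
width: 0.499
grip_force: 0.0
```

```bash
python3 plate.py w10
```

```text
[ 0.4199 -0.0571  0.254 ] [-0.19 -0.25  2.08  0.    1.31 -1.76]
plate ((473.07537841796875, -144.75718688964844), (151.44607543945312, 101.35723114013672), 89.89710998535156) [[422.29998779296875, -220.39999389648438], [523.5999755859375, -220.60000610351562], [523.9000244140625, -69.0999984741211], [422.5, -68.9000015258789]]
plate ang rel stand deg -0.6028900146484376
stand-frame rect [[-50.6, -70.7], [50.8, -71.7], [52.4, 79.7], [-49.0, 80.8]]
```

View pics/w10.png

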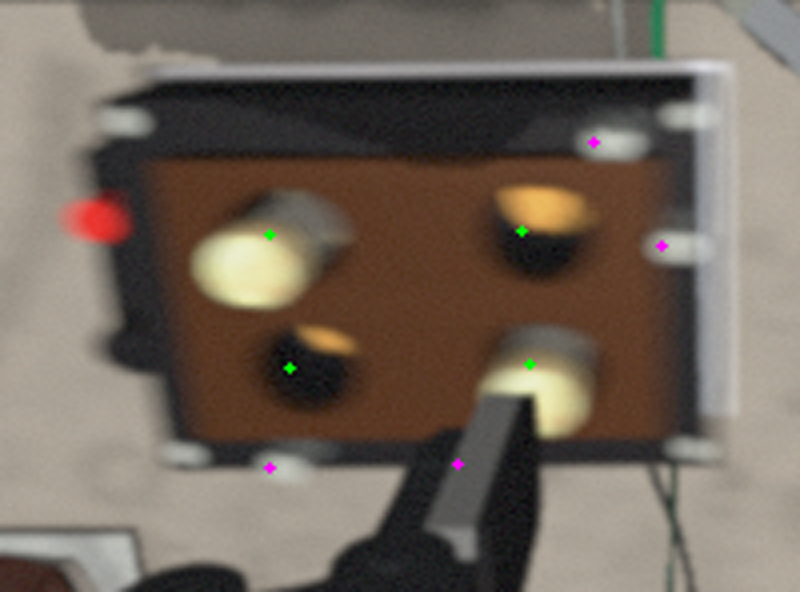

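The arm was still moving, so the picture is blurred and the marks shifted. It still shows both fuses standing in the near right and far left wells with the plate against its pegs. Back to the switch.

```bash
python3 - <<'E'
from h import *
print(read_state()["tool_pos"]);print(to((.42,.18,.28),np.radians(116.3)),to((.495,.33,.28)),to((.5425,.398,.275)))
E
```

```text
[ 0.42089081 -0.05198344  0.25637306]
[0.0004, 0.2321, -0.0227, -26.2] [-0.0748, 0.382, -0.0216] [-0.1223, 0.4499, -0.016]
```

Call:
step_arm --commands '[{"fingers":0,"dx":0,"dy":0.05,"dz":-0.02,"roll":0},{"fingers":0,"dx":0,"dy":0.1,"dz":-0.024,"roll":0},{"fingers":-1,"dx":0,"dy":0.15,"dz":-0.024,"roll":-5},{"fingers":-1,"dx":0,"dy":0.2,"dz":-0.024,"roll":-10},{"fingers":-1,"dx":-0.02,"dy":0.25,"dz":-0.024,"roll":-15},{"fingers":-1,"dx":-0.04,"dy":0.3,"dz":-0.024,"roll":-20},{"fingers":-1,"dx":-0.06,"dy":0.34,"dz":-0.024,"roll":-26.2},{"fingers":-1,"dx":-0.075,"dy":0.38,"dz":-0.024,"roll":-26.2}]'

```text
time: 29.28
tool_pos: [0.4955, 0.3236, 0.2753]
tcp_rot: [-0.714, 3.059, -0.0]
wrist_force: [0.6, 0.2, 0.1]
width: 1.0
grip_force: 0.0
```

```bash
python3 - <<'E'
from h import *
s=read_state();print(s["tool_pos"].round(4),to((.5425,.398,.275),np.radians(116.3)),to((.5425,.398,.187)))
c=calibration("wrist");I,D=read_camera("wrist");P=cloud(c,D)
# lever points: high, dark, in the vertical plane of the lever
ex=np.array([.8965,.4431]);ey=np.array([-.4431,.8965])
d=P[...,:2]-[.536,.391];a=d@ex;b=d@ey;z=P[...,2]
m=(abs(a)<.05)&(abs(b)<.04)&(z>.06)&(z<.24)&(D>0)
for lo in np.arange(.06,.24,.02):
    k=m&(z>=lo)&(z<lo+.02)
    if k.sum()>5: print(round(lo,2),k.sum(),np.median(a[k]).round(4),np.percentile(b[k],[5,50,95]).round(4))
E
```

```text
[0.4955 0.3236 0.2753] [-0.0751, 0.0459, 0.0003, -0.0] [-0.0751, 0.0459, 0.0883]
0.06 54 -0.0046 [-0.0183  0.0216  0.0235]
0.08 62 -0.0055 [-0.0183  0.0217  0.0236]
0.1 72 -0.0055 [-0.0182  0.0216  0.0235]
0.12 149 -0.0 [-0.0214 -0.006   0.0232]
0.14 336 0.0226 [-0.0368 -0.0113  0.0333]
0.16 1261 -0.0038 [-0.0359 -0.0094  0.0263]
0.18 388 0.0067 [-0.0353 -0.01    0.0069]
0.2 573 -0.004 [-0.0323  0.0011  0.0095]
0.22 56 0.0086 [-0.0353 -0.0337 -0.0324]
```

Call:
step_arm --commands '[{"fingers":-1,"dx":-0.03,"dy":0.02,"dz":0,"roll":0},{"fingers":-1,"dx":-0.075,"dy":0.044,"dz":0,"roll":0},{"fingers":-1,"dx":-0.075,"dy":0.044,"dz":0,"roll":0},{"fingers":-1,"dx":-0.075,"dy":0.044,"dz":0.04,"roll":0},{"fingers":-1,"dx":-0.075,"dy":0.044,"dz":0.08,"roll":0},{"fingers":0.3,"dx":-0.075,"dy":0.044,"dz":0.086,"roll":0},{"fingers":1,"dx":-0.075,"dy":0.044,"dz":0.086,"roll":0},{"fingers":1,"dx":-0.075,"dy":0.044,"dz":0.086,"roll":0}]' --squeeze 25

```text
time: 30.32
tool_pos: [0.5439, 0.3952, 0.1923]
tcp_rot: [-0.711, 3.056, 0.002]
wrist_force: [0.7, 0.3, -0.3]
width: 0.381
grip_force: 0.0
```

Call:
step_arm --commands '[{"fingers":1,"dx":0,"dy":0,"dz":0,"roll":0},{"fingers":1,"dx":0,"dy":0,"dz":0,"roll":0},{"fingers":1,"dx":0,"dy":0,"dz":0,"roll":0}]'

```text
time: 30.7
tool_pos: [0.5428, 0.3977, 0.1927]
tcp_rot: [-0.711, 3.056, 0.009]
wrist_force: [-3.3, 5.2, 2.9]
width: 0.195
grip_force: 24.5
```

```bash
python3 arc.py 1.6 0.8 8; echo; sed -i 's/^r=.*/&\nr=float(sys.argv[4]) if len(sys.argv)>4 else r/' arc.py
```

```text
r 0.17789246724455215 ang 1.6218131628258192 width 0.1947722659257396
[0.0217, -0.0, 0.0001]
[0.0393, -0.0001, 0.0022]
[0.0567, -0.0001, 0.006]
[0.0736, -0.0002, 0.0115]
[0.0899, -0.0002, 0.0187]
[0.1053, -0.0003, 0.0275]
[0.1198, -0.0004, 0.0378]
[0.1332, -0.0004, 0.0494]
```

Call:
step_arm --commands '[{"fingers":1,"dx":0.017,"dy":0.001,"dz":0.001,"roll":0},{"fingers":1,"dx":0.036,"dy":0.002,"dz":0.0035,"roll":0},{"fingers":1,"dx":0.0545,"dy":0.002,"dz":0.008,"roll":0},{"fingers":1,"dx":0.072,"dy":0.002,"dz":0.0135,"roll":0},{"fingers":1,"dx":0.088,"dy":0.002,"dz":0.0205,"roll":0},{"fingers":1,"dx":0.1035,"dy":0.002,"dz":0.029,"roll":0},{"fingers":1,"dx":0.118,"dy":0.002,"dz":0.039,"roll":0},{"fingers":1,"dx":0.131,"dy":0.002,"dz":0.0505,"roll":0}]' --squeeze 30

```text
time: 31.7
tool_pos: [0.4285, 0.342, 0.14]
tcp_rot: [-0.709, 3.048, 0.009]
wrist_force: [14.4, 11.0, -15.7]
width: 0.197
grip_force: 29.8
```

```bash
python3 arc.py 0.8 0.03 8
```

```text
r 0.17193199351894214 ang 0.8135915007673162 width 0.19654056575281506
[0.0132, -0.0001, 0.0135]
[0.0234, -0.0001, 0.0265]
[0.0324, -0.0002, 0.0404]
[0.04, -0.0002, 0.0551]
[0.0461, -0.0003, 0.0705]
[0.0508, -0.0003, 0.0863]
[0.0539, -0.0004, 0.1026]
[0.0554, -0.0004, 0.1191]
```

Call:
step_arm --commands '[{"fingers":1,"dx":0.007,"dy":0.001,"dz":0.012,"roll":0},{"fingers":1,"dx":0.0175,"dy":0.001,"dz":0.025,"roll":0},{"fingers":1,"dx":0.0265,"dy":0.001,"dz":0.039,"roll":0},{"fingers":1,"dx":0.034,"dy":0.001,"dz":0.054,"roll":0},{"fingers":1,"dx":0.04,"dy":0.001,"dz":0.069,"roll":0},{"fingers":1,"dx":0.045,"dy":0.001,"dz":0.085,"roll":0},{"fingers":1,"dx":0.048,"dy":0.001,"dz":0.101,"roll":0},{"fingers":1,"dx":0.0495,"dy":0.001,"dz":0.114,"roll":0}]'

```text
time: 32.7
tool_pos: [0.3848, 0.321, 0.028]
tcp_rot: [-0.71, 3.048, 0.007]
wrist_force: [6.0, -1.0, 30.0]
width: 0.195
grip_force: 34.4
```

```bash
python3 arc.py 0.05 0.03 1
```

```text
r 0.16708184038033894 ang 0.07810920235222428 width 0.1949929717091605
[0.0005, -0.0, 0.008]
```

Call:
step_arm --commands '[{"fingers":-1,"dx":0,"dy":0,"dz":0,"roll":0},{"fingers":-1,"dx":0,"dy":0,"dz":0,"roll":0},{"fingers":-1,"dx":0,"dy":0,"dz":0,"roll":0},{"fingers":-1,"dx":0,"dy":0,"dz":-0.03,"roll":0},{"fingers":-1,"dx":0,"dy":0,"dz":-0.07,"roll":0},{"fingers":1,"dx":0,"dy":0,"dz":-0.08,"roll":0},{"fingers":1,"dx":0,"dy":0,"dz":-0.08,"roll":0},{"fingers":1,"dx":0,"dy":0,"dz":-0.08,"roll":0}]'

```text
time: 33.7
tool_pos: [0.3783, 0.3169, 0.1036]
tcp_rot: [0.711, -3.057, 0.002]
wrist_force: [-0.6, -1.1, 0.1]
width: 0.377
grip_force: 0.0
```

Call:
step_arm --commands '[{"fingers":1,"dx":0,"dy":0,"dz":0,"roll":0},{"fingers":1,"dx":0,"dy":0,"dz":0,"roll":0},{"fingers":1,"dx":0,"dy":0,"dz":0,"roll":0},{"fingers":1,"dx":0,"dy":0,"dz":0,"roll":0}]'

```text
time: 34.2
tool_pos: [0.3793, 0.3177, 0.1049]
tcp_rot: [0.712, -3.06, 0.0]
wrist_force: [0.4, -0.2, -0.6]
width: -0.001
grip_force: 0.0
```

```bash
python3 - <<'E'
from h import *
s=read_state();print(s["tool_pos"].round(4),s["width"],s["wrist_force"].round(1));print(to((.389,.319,.058),np.radians(116.3)))
E
```

```text
[0.3793 0.3177 0.1049] -0.0005569955268868239 [ 0.4 -0.2 -0.6]
[-0.0093, -0.0031, 0.0469, -0.1]
```

Call:
step_arm --commands '[{"fingers":1,"dx":-0.01,"dy":0,"dz":0.025,"roll":0},{"fingers":1,"dx":-0.01,"dy":0,"dz":0.042,"roll":0},{"fingers":1,"dx":-0.01,"dy":0,"dz":0.047,"roll":0},{"fingers":1,"dx":-0.01,"dy":0,"dz":0.05,"roll":0}]'

```text
time: 34.7
tool_pos: [0.388, 0.3219, 0.0548]
tcp_rot: [0.712, -3.059, 0.0]
wrist_force: [-0.1, 0.2, 0.2]
width: -0.002
grip_force: 0.0
```

Call:
step_arm --commands '[{"fingers":1,"dx":0,"dy":0,"dz":0.002,"roll":0},{"fingers":1,"dx":0,"dy":0,"dz":0.004,"roll":0}]'

```text
time: 34.95
tool_pos: [0.3887, 0.3224, 0.0516]
tcp_rot: [-0.712, 3.059, 0.001]
wrist_force: [0.8, 0.4, 0.4]
width: -0.002
grip_force: 0.0
```

Call:
step_arm --commands '[{"fingers":1,"dx":0,"dy":0,"dz":0.002,"roll":0},{"fingers":1,"dx":0,"dy":0,"dz":0.003,"roll":0}]'

```text
time: 35.2
tool_pos: [0.3888, 0.3226, 0.0499]
tcp_rot: [-0.712, 3.059, 0.0]
wrist_force: [-5.7, -2.9, 16.0]
width: -0.001
grip_force: 6.9
```

Call:
step_arm --commands '[{"fingers":1,"dx":0,"dy":0,"dz":0.002,"roll":0},{"fingers":1,"dx":0,"dy":0,"dz":0.003,"roll":0},{"fingers":1,"dx":0,"dy":0,"dz":0.003,"roll":0}]'

```text
time: 35.58
tool_pos: [0.3892, 0.3228, 0.0493]
tcp_rot: [-0.712, 3.059, 0.001]
wrist_force: [-8.4, -6.7, 28.5]
width: 0.002
grip_force: 12.3
```

Call:
step_arm --commands '[{"fingers":1,"dx":0,"dy":0,"dz":-0.03,"roll":0},{"fingers":1,"dx":0,"dy":0,"dz":-0.07,"roll":0},{"fingers":1,"dx":-0.03,"dy":0,"dz":-0.12,"roll":0},{"fingers":1,"dx":-0.07,"dy":0,"dz":-0.17,"roll":0},{"fingers":1,"dx":-0.07,"dy":0,"dz":-0.19,"roll":0},{"fingers":1,"dx":-0.07,"dy":0,"dz":-0.19,"roll":0},{"fingers":1,"dx":-0.07,"dy":0,"dz":-0.19,"roll":0}]'

```text
time: 36.45
tool_pos: [0.4501, 0.3523, 0.2335]
tcp_rot: [0.712, -3.058, 0.001]
wrist_force: [-0.1, -1.0, -0.1]
width: 0.0
grip_force: 0.0
```

```bash
python3 - <<'E'
from h import *
s=read_state();print(s["tool_pos"].round(4))
ex=np.array([.8965,.4431]);ey=np.array([-.4431,.8965])
def lever(c,D):
    P=cloud(c,D);d=P[...,:2]-[.536,.391];a=d@ex;b=d@ey;z=P[...,2]
    for x in np.arange(-.18,-.02,.02):
        k=(a>=x)&(a<x+.02)&(abs(b-.003)<.04)&(z<.1)&(D>0)
        if k.sum(): print(round(x,2),k.sum(),np.percentile(z[k],95).round(4),end=" | ")
    print()
w=np.load("w1.npz");lever(w,w["D"])
c=calibration("wrist");I,D=read_camera("wrist");lever(c,D)
c=calibration("top");I,D=read_camera("top")
t=np.load("top0.npz")
# plate, bystanders vs start in top view
g=cv2.cvtColor(I,cv2.COLOR_BGR2HSV)
b=((g[...,0]<14)&(g[...,1]>110)&(g[...,2]>40)&(g[...,2]<170)).astype(np.uint8);b[:165]=0;b[225:]=0;b[:,:275]=0;b[:,:][:,345:]=0
k=max(cv2.findContours(b,0,2)[0],key=cv2.contourArea)[:,0];print("plate",cv2.minAreaRect(cast(c,k,.06)[:,:2].astype(np.float32)*1000))
f=(g[...,0]>18)&(g[...,0]<40)&(g[...,1]>35)&(g[...,2]>190);f[:160]=0;f[225:]=0
n,l,st,ce=cv2.connectedComponentsWithStats(f[:,195:345].astype(np.uint8))
for i in range(1,n):
    if st[i,4]>8: print("pale",(ce[i]+[195,0]).round(1),st[i,4],cast(c,ce[i]+[195,0],.09)[0,:2].round(3))
for nm,(u,v) in dict(red=(146,200),black=(192,166),grey=(362,208),purple=(206,191)).items():
    print(nm,cv2.absdiff(I,t["I"])[v-10:v+11,u-10:u+11].mean().round(1))
E
```

```text
[0.4501 0.3523 0.2335]
-0.18 794 0.0521 | -0.16 1014 0.047 | -0.14 1279 0.0429 | -0.12 888 0.0402 | -0.1 919 0.0401 | -0.08 918 0.0398 | -0.06 864 0.0396 | -0.04 827 0.0395 | 
-0.18 771 0.0506 | -0.16 1047 0.0451 | -0.14 1211 0.0416 | -0.12 930 0.0395 | -0.1 952 0.0394 | -0.08 913 0.0392 | -0.06 878 0.0391 | -0.04 842 0.039 | 
plate ((476.79888916015625, -148.7951202392578), (95.86994934082031, 147.6723175048828), 0.22590599954128265)
pale [294.9 184.9] 19 [ 0.498 -0.105]
pale [315.9 187. ] 20 [ 0.491 -0.181]
pale [317.5 196.8] 26 [ 0.455 -0.186]
pale [296. 200.] 24 [ 0.443 -0.109]
red 49.9
black 3.1
grey 4.5
purple 15.3
```

```bash
python3 - <<'E'
from h import *
w=np.load("w1.npz");c=calibration("wrist");I,D=read_camera("wrist")
def obj(c,D,x0,x1,y0,y1,lo,hi):
    P=cloud(c,D);k=(P[...,0]>x0)&(P[...,0]<x1)&(P[...,1]>y0)&(P[...,1]<y1)&(P[...,2]>lo)&(P[...,2]<hi)
    return k.sum(),P[k].mean(0).round(4)
p=cloud(w,w["D"])[203,346];print("lamp px",p.round(3))
for nm,a in dict(lamp=(p[0]-.04,p[0]+.04,p[1]-.03,p[1]+.04,.03,.07),purple=(.45,.51,.18,.25,.05,.09),black=(.54,.62,.24,.32,.012,.025)).items():
    print(nm,obj(w,w["D"],*a),obj(c,D,*a))
E
```

```text
lamp px [0.44  0.439 0.045]
lamp (np.int64(376), array([0.4419, 0.4415, 0.0422])) (np.int64(365), array([0.4419, 0.4416, 0.0421]))
purple (np.int64(536), array([0.4742, 0.2193, 0.0724])) (np.int64(575), array([0.4742, 0.2198, 0.0718]))
black (np.int64(1702), array([0.5751, 0.2791, 0.0185])) (np.int64(1781), array([0.5762, 0.2789, 0.0185]))
```

All bystanders are unmoved, the lever is back at its shut height, and the fuses and plate are in place.

```bash
python3 -c "
from workcell import *
print(finish_job())"
```

```text
the job is handed in; nothing more can be done
None
```

The job is handed in: I opened the switch, squared the plate and slid it home, stood both fuses that were on the bench in wells (far left and near right), and shut the switch again. The red lamp, both tapes and the purple look-alike stayed where they were.

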